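# Find the tripped laser breaker by feel and reset it

### The arm

A 6-joint arm with a two-finger parallel gripper is mounted at the origin on the work surface. World frame = base frame: x ahead of the robot, y to its left, z up, the work surface at z = 0. Lengths are in mm, angles in rad, forces in N, time in s.
With the tool pointing down it reaches from about 325 to 775 mm from the base axis. Payload 9.3 kg.
Tool frame: the origin (TCP) lies between the finger pads; the fingertips stand robot.tip_extent ahead of it and the grasp point (between the pads) lies 8 mm behind it (robot.tip_extent is the distance from the TCP to the fingertips, in mm); z points along the fingers, y is the direction in which the jaws open and shut (so a half turn about z gives the same grasp; the last joint's range is limited). The gripper opens to 85 mm and grips with 20 to 120 N. Pads are 22 mm wide; open, the fingers measure 114 mm over their backs; the gripper's body (76 mm by 85 mm) begins 54 mm behind the grasp point. The pads swing forward as they close: fully open they stand 13 mm farther back than shut.
Start: joints at [-1.285, 0.259, 0.021, 1.334, 0, 1.418], TCP at [233.662, -497.894, 208.379] pointing down, gripper open.
Joint ranges: [-3.04, 3.04], [-0.91, 1.82], [-1.04, 1.36], [-1.92, 1.95], [-1.52, 1.45], [-3.14, 3.14]. Speed limits (rad/s): [2.22, 2.22, 2.79, 3.14, 3.14, 3.14].

### API

Orientations are given as a unit quaternion [x, y, z, w].
In Python, from station import monitor, get_image, camera_params, finish_job, spotter, robot gives the robot as it stands.
- The arm moves only by the tool jog_arm, never from a script. Its argument "steps" is a list of rows, each an object of numbers: "dx", "dy", "dz": the shift along the tool's x, y, z in m; "yaw": the turn about the tool's z in degrees; "hand": the finger opening in m, from 0 to 0.0854. A call has 1 to 8 rows; each row shifts and turns the commanded pose from where the row before left it, along the tool's axes as they then stand; what a row does not reach is not made up. A row lasts 1/10 s, in which the tool goes at most 50 mm and 8.59 degrees, less where a joint would pass 70% of its speed; a pose out of reach is approached as far as the arm can. A call is refused whole if a number of a shift passes 0.05 or a number of a turn 8.59, either way. A call with a gripper value outside its range is refused whole. The fingers move at their own pace and stop on an object; "squeeze" is the grip in N (left out, the last holds). Time passes only in rows, so rows that do not move let the fingers close. It gives the time, the measured TCP pose, the force and the opening at its end, in the units of the state.
- monitor.read_state(): the state, without advancing time (a new reading comes with each control period).
- get_image(name): name is "scene" or "top" or "wrist"; returns the picture (384x512x3 uint8, blue, green, red); there is no depth.
- camera_params(name): a dict with "fx", "fy", "cx", "cy" (pixels), "R" (3x3) and "t" (3): a world point X has camera coordinates R X + t. Camera axes: x right, y down, z forward; pixel columns grow to the right and rows downward; lengths in mm; the calibration is good to about 2 mm. A picture is of the moment at which its call begins: read the wrist's pose just before it. camera_params takes no time and is no camera call; for the wrist camera it gives the pose at the moment of the call.
- finish_job(): hands the job in, once; it reports no verdict.
Trained networks look in the newest picture that a camera, given by its name, has taken for a name from the list of things; names that differ only in an ending like _2 or _b are one class to them, and where a whole thing is asked for, a point or a joint stands for the part that bears it (a point fixed in the world has none). Each returns a list of dicts, best first, with "confidence" (0 to 1); they miss things now and then, are a little off and sometimes report something else, mostly with a low value. They report only what shows in the picture. A call takes as long as a camera call. They do not tell look-alikes from the thing itself.
- spotter.masks_of(camera, target): "mask" (384x512 bool, what is visible of it) and "box" ([left, top, right, bottom] in pixels, round what is visible of it).
The state is a dict: "time_s": time; "joints": joint angles; "qd": joint speeds; "joint_efforts": joint torques, N m; "tcp_pos": TCP position; "tool_rot": TCP orientation; "force": force on the tool from outside, world axes, zero at the start; "moment": the same for the moment, N m; "finger_gap": finger opening in mm.
Only numpy, scipy, OpenCV 4.12 (cv2) and the standard library are available. Lean on these libraries where they do the work, as an engineer would, in place of code of your own. Each camera call takes 0.05 s, during which the arm holds its last target.

### The job

One of the two breaker toggles hidden under the laser controller's front lip has tripped. Draw the feeler bar out from under the instrument riser by its blade, set it down, take it again by its handle, and with its sprung tip feel which toggle stands forward and push that one firmly back to its stop, so that it is on; touch the one that is already on only lightly. Then set the bar down on the table on its handle as before, clear of the controller, and let go, leaving everything else where it stands.

Things in the scene. Friction and masses are not known exactly. Their poses are not given: they have to be found in the camera images.
- controller: White laser controller, a fixed box 240 deep (x), 300 wide (y), 140 high. Origin: on the table at the middle of its front face; +x runs into the box, away from the robot; z up. Its front overhangs an open bay 120 deep: floor the table, ceiling at 72, side cheeks 12 thick at both ends. Two breaker toggles hang hidden in the bay; exactly one is off.
- lip (a point): Middle of the lower edge of the front lip, on the controller's front face (x = 0), 42 above the table. The lip is 6 thick and runs across the whole bay; what goes into the bay must pass below it.
- bay_left (a point): Nominal place of the left toggle (controller x = 45, y = +55, below a round black cap on top); really up to 6 off in x and in y. Paddle 24 wide, 6 thick, 48 long, hinged at z = 64, lower end 16 to 20 above the table; leaning up to 0.4 rad either way. OFF leans to the front: the pad first touches it 16 to 33 behind the front face. ON leans back: 45 to 61 behind it.
- bay_right (a point): The same for the right toggle (y = -55). A toggle is stiff and stays where it is left: an off one holds still to about 6 N, then moves into the bay under 7 to 14 N; its stop, felt as a rise beyond that, is some 28 mm of pad travel after first touch. One that is on stands within 0.08 rad of its stop: a light touch is under 9 N, the pad not fully pressed in. Never push the other harder than 30 N.
- feeler: Feeler bar, 210 long, 0.14 to 0.22 kg. Origin: underside of the handle, at its middle; +x along the blade to the tip, z up. Black handle: x -35 to 35, 22 wide (y), 50 high (too high for the lip). It stands upright on the handle's underside, centre of mass near x = 20. It starts handle-first under the riser with 100 to 125 of its blade end sticking out.
- feeler_blade (a point): On the blade's axis, x = 128, z = 18 in the bar's frame: where to pinch it at first. The steel blade runs from x 35 to 150, 12 wide, z 12 to 24. Held here, drag the bar along the table rather than lift it.
- feeler_tip (a point): Front face of the bar's sprung rubber pad when not pressed in: x = 175, z = 17 in the bar's frame (does not follow the spring). Pad 24 wide, 6 thick, z 2 to 32. It gives way along the bar by up to 12 mm: from 1.4 N, plus 0.7 N per mm, to 9.8 N fully in, then rigid. To feel, carry the bar level by its handle, blade along the controller's x, some 4 mm above the table.
- riser: Fixed aluminium instrument riser, power meter propped on it. 180 deep (x), 220 wide (y), board underside at 68, top at 83, meter up to 175; side walls 12 thick, closed back. Origin: on the table, centre of the underside. Open front at x = -90 in its frame, facing roughly to the robot's right (world -y).
- riser_front (a point): Middle of the riser's open front, at table height.
Mind the look-alikes: they are no part of the job. What is shaped like the feeler but blue is not meant.

How it is judged:
By the outcome, as a careful person would: the job done as asked, in the order asked, and still so for the second after the job is handed in, with the robot touching nothing.
It also fails if it takes over 64 s, if anything falls off the work surface, if the arm or the gripper's body presses on something with over 40 N, if the wrist force passes 120 N, or if a joint passes its speed limit or range.

## Working session

There is one attempt and no reset: what is moved stays moved. The work goes in short steps, Python scripts to look and compute and a tool call to move; the robot and the scene stay as the last step left them, time stands still between calls to the robot, and variables do not carry over. Pictures are saved under pics/ and viewed, and the job is handed in when it is done.

Besides the shell and the picture viewer there is one more tool, called after "Request:" in YAML: its name, and indented under it one key for each argument. jog_arm: Moves the arm, as the interface text tells. Its arguments: {"type":"object","properties":{"steps":{"type":"array","items":{"type":"object","properties":{"dx":{"type":"number"},"dy":{"type":"number"},"dz":{"type":"number"},"yaw":{"type":"number"},"hand":{"type":"number"}}}},"squeeze":{"type":"number"}},"required":["steps"]}

```bash
ls; mkdir -p pics; python3 - <<'E'
from station import monitor, get_image, camera_params, robot, spotter
import cv2
print(monitor.read_state()); print(robot, getattr(robot,'tip_extent',None))
for c in ['scene','top','wrist']:
    im=get_image(c); cv2.imwrite(f'pics/{c}0.png',im); p=camera_params(c); print(c,p)
E
```

```text
pics
{'time_s': 0.0, 'joints': array([-1.28459762e+00,  2.59227088e-01,  2.07782792e-02,  1.33370601e+00,
       -1.15183211e-05,  1.41822517e+00]), 'qd': array([-1.77003431e-03,  4.04342322e-04, -8.53228210e-05, -1.19367888e-03,
        1.32756507e-03,  1.67366252e-03]), 'joint_efforts': array([ 2.52323465e-03, -5.55643094e+01,  3.44525743e+01,  1.37256450e-02,
       -5.40943563e-05,  1.95099045e-05]), 'tcp_pos': array([ 233.57462729, -497.60399337,  207.75373275]), 'tool_rot': array([ 9.76031265e-01,  2.17629291e-01, -5.10955950e-05, -6.77346767e-04]), 'force': array([ 0.25366069, -0.35246939, -0.63991741]), 'moment': array([-0.02070475, -0.03222387, -0.03023186]), 'finger_gap': 85.25487808731114}
<Robot object at 0x7fb1fcdffa10> 11.0
scene {'fx': 393.27866357578745, 'fy': 393.27866357578745, 'cx': 258.3429253042489, 'cy': 189.22274058151035, 'R': array([[ 0.54414319,  0.83887066, -0.01428985],
       [ 0.53508165, -0.3601049 , -0.76420683],
       [-0.64621654,  0.40819171, -0.64481293]]), 't': array([-359.44285329, -138.91543121, 1229.72441755])}
top {'fx': 348.1176586027936, 'fy': 348.1176586027936, 'cx': 259.7526358645605, 'cy': 192.44190411445712, 'R': array([[ 0.00531483, -0.99997727,  0.00414849],
       [-0.99908696, -0.00548587, -0.04236928],
       [ 0.04239108, -0.00391952, -0.99909341]]), 't': array([ 142.84362197,  402.62471549, 1037.53788091])}
wrist {'fx': 267.289512338166, 'fy': 267.289512338166, 'cx': 258.1954171099742, 'cy': 190.56915634386442, 'R': array([[ 4.25168505e-01, -9.05113724e-01, -9.42505193e-04],
       [-8.58425099e-01, -4.03566657e-01,  3.16607490e-01],
       [-2.86946148e-01, -1.33802463e-01, -9.48556171e-01]]), 't': array([-549.17390547,  -40.75584814,  380.30496034])}
```

View pics/scene0.png

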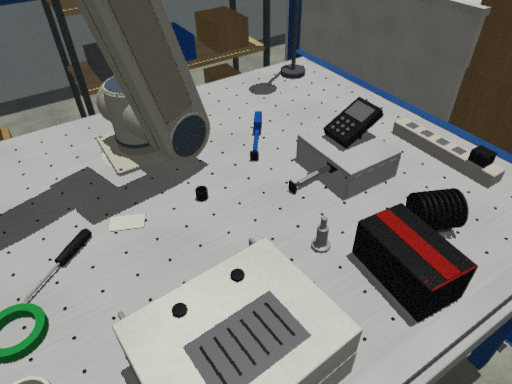

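View pics/top0.png

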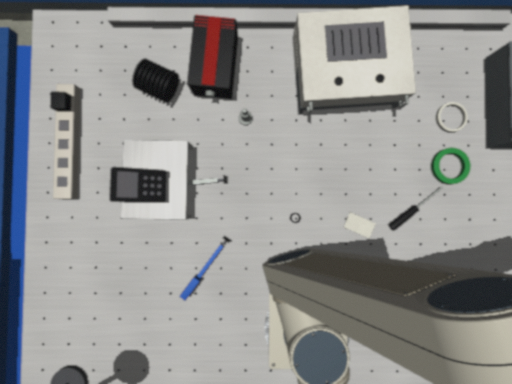

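View pics/wrist0.png

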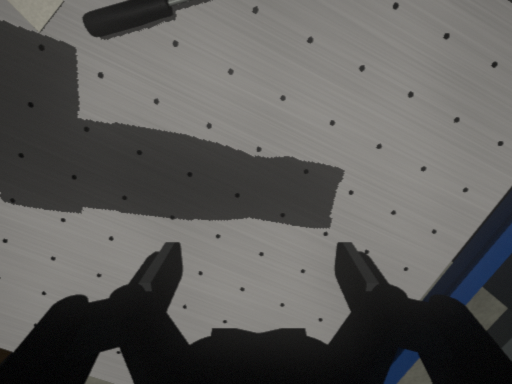

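The silver feeler with its black tip sticks out of the riser at top ≈(195–227,180) and scene ≈(290–335,178). The blue look-alike is at top ≈(205,265) and scene ≈(255,135), and it's not the one meant. Next I'll confirm this in a crop and measure it.

```bash
cat > h.py <<'E'
import numpy as np, cv2
from station import monitor, get_image, camera_params, spotter
def proj(P,X):
    X=np.atleast_2d(X); c=X@np.array(P['R']).T+P['t']; return np.c_[P['fx']*c[:,0]/c[:,2]+P['cx'],P['fy']*c[:,1]/c[:,2]+P['cy']]
def back(P,uv,z):
    uv=np.atleast_2d(np.array(uv,float)); d=np.c_[(uv[:,0]-P['cx'])/P['fx'],(uv[:,1]-P['cy'])/P['fy'],np.ones(len(uv))]
    R=np.array(P['R']); o=-R.T@P['t']; w=d@R; s=(z-o[2])/w[:,2]; return o+w*s[:,None]
def frame():
    s=monitor.read_state(); x,y,z,w=s['tool_rot']
    from scipy.spatial.transform import Rotation as Ro
    return s,Ro.from_quat(s['tool_rot']).as_matrix()
E
python3 - <<'E'
from h import *
im=get_image('top'); P=camera_params('top')
im2=get_image('scene'); P2=camera_params('scene')
for c,p,i in (('top',P,im),('scene',P2,im2)):
    for t in ['feeler','feeler_tip','feeler_blade','controller','riser','lip']:
        try:
            for r in spotter.masks_of(c,t)[:3]:
                m=r['mask']; ys,xs=np.nonzero(m)
                print(c,t,round(r['confidence'],2),r['box'],m.sum(),xs.mean().round(1),ys.mean().round(1))
                if t in('controller','riser','feeler') and r['confidence']>.3:
                    pts=np.c_[xs,ys].astype(np.int32); q=cv2.approxPolyDP(cv2.convexHull(pts),4,True)[:,0]
                    print(q.tolist())
        except Exception as e: print(c,t,e)
crop=cv2.resize(im[130:300,100:260],None,fx=4,fy=4,interpolation=cv2.INTER_CUBIC)[:600]
cv2.imwrite('pics/c1.png',crop)
cv2.imwrite('pics/c2.png',cv2.resize(im[0:130,280:430],None,fx=4.6,fy=4.6,interpolation=cv2.INTER_CUBIC))
cv2.imwrite('pics/c3.png',cv2.resize(im2[120:220,240:400],None,fx=5,fy=5,interpolation=cv2.INTER_CUBIC))
E
```

```text
top feeler 0.66 [183.9, 236.8, 229.5, 298.8] 372 200.9 272.4
[[227, 237], [197, 285], [182, 297]]
top feeler 0.57 [186.1, 174.1, 226.5, 184.8] 179 207.1 180.6
[[225, 176], [225, 183], [187, 184]]
top feeler_tip 0.98 [179.2, 235.2, 229.4, 298.5] 353 199.8 274.0
top feeler_tip 0.6 [185.3, 176.1, 227.4, 184.9] 222 208.1 180.9
top feeler_blade 0.97 [182.9, 237.1, 229.8, 299.8] 390 200.8 272.6
top feeler_blade 0.48 [186.6, 174.3, 225.9, 183.3] 213 207.1 180.8
top controller 0.67 [292.1, 4.2, 417.2, 115.9] 11562 352.7 58.4
[[401, 108], [299, 114], [292, 42], [297, 14], [407, 6], [415, 91]]
top riser 0.83 [109.2, 139.1, 192.0, 220.2] 5651 151.8 179.6
[[187, 141], [192, 147], [189, 217], [122, 218], [109, 190], [110, 171], [124, 141]]
top lip 0.96 [291.2, 6.5, 417.2, 116.2] 11477 352.8 58.5
scene feeler 0.68 [248.2, 110.6, 263.4, 164.0] 405 256.1 135.9
[[260, 111], [259, 158], [251, 160], [253, 119]]
scene feeler 0.63 [287.5, 161.0, 340.8, 192.0] 410 311.8 176.8
[[337, 168], [295, 193], [288, 189], [289, 181], [328, 162]]
scene feeler_tip 0.84 [287.5, 166.1, 332.9, 195.5] 308 310.9 177.3
scene feeler_tip 0.69 [249.7, 110.7, 260.7, 159.4] 289 256.1 135.5
scene feeler_tip 0.26 [300.9, 98.8, 400.2, 200.8] 5509 352.8 147.6
scene feeler_blade 0.76 [247.5, 111.9, 261.8, 161.7] 326 256.1 136.2
scene controller 0.72 [115.0, 238.8, 361.8, 384.0] 24347 241.9 327.3
[[361, 331], [352, 367], [339, 383], [140, 383], [113, 325], [119, 313], [251, 240], [266, 239]]
scene riser 0.88 [299.7, 98.0, 402.2, 197.8] 5570 353.0 147.5
[[401, 156], [395, 176], [346, 199], [296, 158], [297, 138], [360, 97], [382, 110]]
scene lip 0.64 [113.0, 239.3, 362.9, 384.0] 24408 241.7 327.3
scene lip 0.47 [288.2, 163.1, 339.7, 189.7] 383 310.5 177.2
```

View pics/c1.png

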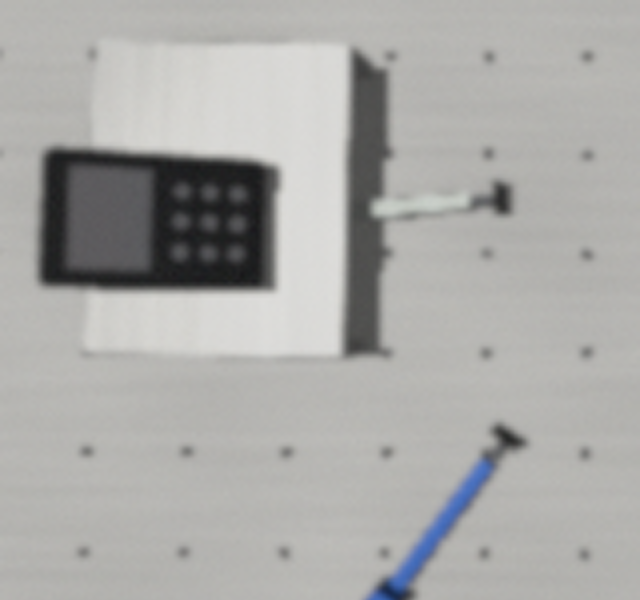

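View pics/c2.png

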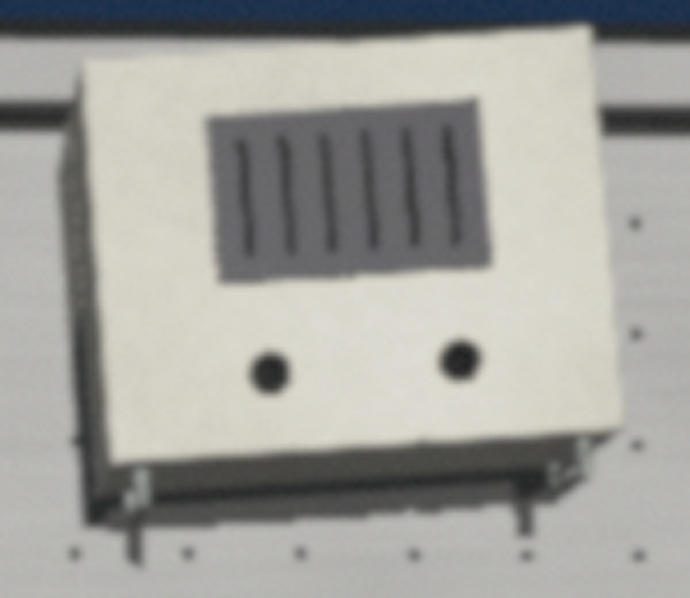

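View pics/c3.png

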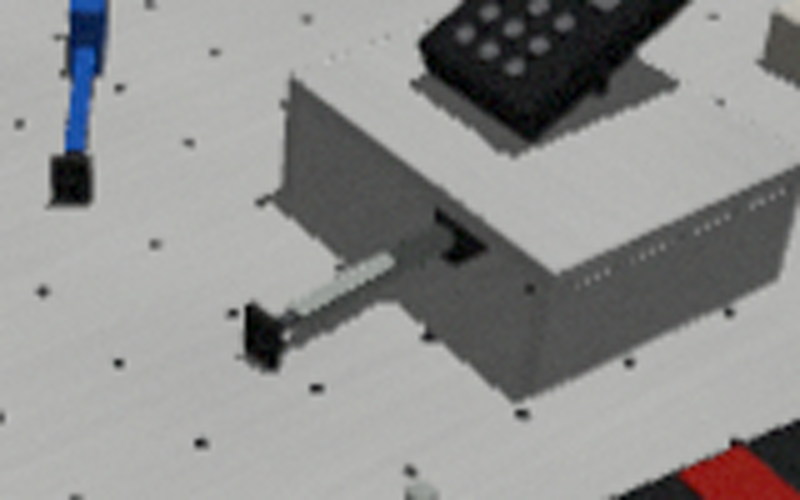

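```bash
python3 - <<'E'
from h import *
P=camera_params('top');P2=camera_params('scene')
f=lambda p,s,o:(np.array(p)/s+o)
C=f([[85,62],[590,27],[622,430],[112,465]],4.6,[280,0]); W=back(P,C,140); print('ctrl corners',W.round(0).tolist())
print([np.linalg.norm(W[i]-W[(i+1)%4]).round(0) for i in range(4)])
cap=back(P,f([[270,373],[460,360]],4.6,[280,0]),142); print('caps',cap.round(1).tolist())
cs=back(P2,[[180,310],[237,275]],142); print('caps scene',cs.round(1).tolist())
o=[100,130]
print('pad',back(P,f([[502,198]],4,o),32).round(1), 'blade',back(P,f([[378,208],[468,200]],4,o),24).round(1))
# scene: offset 240,120 scale5; pad top centre (262,312), blade end near pad (290,305)...
print('pad scene',back(P2,f([[265,312]],5,[240,120]),32).round(1),'blade',back(P2,f([[300,305],[380,262]],5,[240,120]),24).round(1))
R=back(P,f([[97,42],[352,42],[345,355],[85,353]],4,o),83);print('riser',R.round(0).tolist())
print(proj(P,[[0,0,0]]), proj(P2,[[0,0,0]]))
E
```

```text
ctrl corners [[878.0, 44.0, 140.0], [901.0, -251.0, 140.0], [662.0, -267.0, 140.0], [640.0, 28.0, 140.0]]
[np.float64(296.0), np.float64(239.0), np.float64(296.0), np.float64(239.0)]
caps [[693.6, -62.7, 142.0], [702.0, -172.7, 142.0]]
caps scene [[701.2, -170.1, 142.0], [692.5, -61.3, 142.0]]
pad [[438.4 246.   32. ]] blade [[431.1 338.4  24. ]
 [437.4 271.9  24. ]]
pad scene [[440.9 250.9  32. ]] blade [[438.8 276.   24. ]
 [433.6 334.8  24. ]]
riser [[542.0, 526.0, 83.0], [543.0, 347.0, 83.0], [324.0, 349.0, 83.0], [325.0, 529.0, 83.0]]
[[307.67993389 327.53169296]] [[143.38936095 144.79614031]]
```

Controller: origin ≈(652,-120), yaw ≈0.077 rad. Feeler: pad ≈(439.5,248), blade point ≈(435.5,292), pointing along about (0.09,-0.996). The sizes agree with what's given (296×239 top, about 103 sticking out). Turn the tool first, then swing over.

Request:
jog_arm:
  steps:
    - {"yaw": -8.5}
    - {"yaw": -8.5}
    - {"yaw": -8.5}
    - {"yaw": -8.5}
    - {"yaw": -8.5}
    - {"yaw": -8.5}
    - {"yaw": -8.5}
    - {"yaw": -8.5}

```text
invalid input
```

```bash
cat >> h.py <<'E'
def plan(tx,ty,tz,d=None):
    s,R=frame(); p=s['tcp_pos']; v=np.array([tx,ty,tz])-p; l=R.T@v
    print('t',round(s['time_s'],2),'tcp',p.round(1),'x-axis deg',np.degrees(np.arctan2(R[1,0],R[0,0])).round(2),'tilt',np.degrees(np.arccos(-R[2,2])).round(2),'F',s['force'].round(1),'gap',round(s['finger_gap'],1),'q',s['joints'].round(2))
    print('local shift mm',l.round(1))
    if d is not None:
        a=np.arctan2(R[1,0],R[0,0]); e=(d-np.degrees(a)+90)%180-90; print('tool yaw needed',-e.round(2))
E
python3 -c "
from h import *
plan(450,0,210,95.2)"
```

```text
t 0.85 tcp [ 233.6 -497.9  208.4] x-axis deg 25.14 tilt 0.0 F [-0.   0.7  0.1] gap 85.7 q [-1.28  0.26  0.02  1.33 -0.    1.42]
local shift mm [ 407.4 -358.8   -1.6]
tool yaw needed -70.06
```

Request:
jog_arm:
  steps:
    - {"dx": 0,"dy": 0,"dz": 0,"yaw": -8.5,"hand": 0.085}
    - {"dx": 0,"dy": 0,"dz": 0,"yaw": -8.5,"hand": 0.085}
    - {"dx": 0,"dy": 0,"dz": 0,"yaw": -8.5,"hand": 0.085}
    - {"dx": 0,"dy": 0,"dz": 0,"yaw": -8.5,"hand": 0.085}
    - {"dx": 0,"dy": 0,"dz": 0,"yaw": -8.5,"hand": 0.085}
    - {"dx": 0,"dy": 0,"dz": 0,"yaw": -8.5,"hand": 0.085}
    - {"dx": 0,"dy": 0,"dz": 0,"yaw": -8.5,"hand": 0.085}
    - {"dx": 0,"dy": 0,"dz": 0,"yaw": -8.5,"hand": 0.085}
  squeeze: 40

```text
time_s: 1.65
tcp_pos: [233.7, -497.9, 208.4]
tool_rot: [0.685, 0.728, -0.0, -0.0]
force: [0.1, -0.1, 0.0]
finger_gap: 84.8
```

```bash
python3 -c "
from h import *
plan(450,0,210,95.2)
plan(436,250,150,95.2)"
```

```text
t 1.65 tcp [ 233.7 -497.9  208.4] x-axis deg 93.49 tilt 0.0 F [ 0.1 -0.1  0. ] gap 84.8 q [-1.28  0.26  0.02  1.33 -0.    0.23]
local shift mm [483.8 246.3  -1.6]
tool yaw needed -1.71
t 1.65 tcp [ 233.7 -497.9  208.4] x-axis deg 93.49 tilt 0.0 F [ 0.1 -0.1  0. ] gap 84.8 q [-1.28  0.26  0.02  1.33 -0.    0.23]
local shift mm [734.2 247.5  58.4]
tool yaw needed -1.71
```

Request:
jog_arm:
  steps:
    - {"dx": 0.036,"dy": 0.025}
    - {"dx": 0.04,"dy": 0.025}
    - {"dx": 0.04,"dy": 0.025}
    - {"dx": 0.04,"dy": 0.025}
    - {"dx": 0.04,"dy": 0.025}
    - {"dx": 0.04,"dy": 0.025}
    - {"dx": 0.04,"dy": 0.025}
    - {"dx": 0.04,"dy": 0.025}
  squeeze: 40

```text
invalid input
```

Request:
jog_arm:
  steps:
    - {"dx": 0.045,"dy": 0.006}
    - {"dx": 0.045,"dy": 0.006}
    - {"dx": 0.045,"dy": 0.006}
    - {"dx": 0.045,"dy": 0.006}
    - {"dx": 0.045,"dy": 0.006,"dz": 0.01}
    - {"dx": 0.045,"dy": 0.006,"dz": 0.015}
    - {"dx": 0.045,"dy": 0.006,"dz": 0.015}
    - {"dx": 0.045,"dy": 0.006,"dz": 0.015,"yaw": -1.7}
  squeeze: 40

```text
invalid input
```

```bash
python3 -c "
from h import *
plan(436,292,150,95.2)
P=camera_params('wrist');im=get_image('wrist');cv2.imwrite('pics/w1.png',im)
np.save('w1.npy',dict(P))
print(proj(P,[[435.5,292,24],[439.5,248,32]]))"
```

```text
t 1.65 tcp [ 233.7 -497.9  208.4] x-axis deg 93.49 tilt 0.0 F [ 0.1 -0.1  0. ] gap 84.8 q [-1.28  0.26  0.02  1.33 -0.    0.23]
local shift mm [776.1 250.1  58.4]
tool yaw needed -1.71
[[  855.3859677  -1650.08905053]
 [  825.91040767 -1449.62376239]]
```

View pics/w1.png

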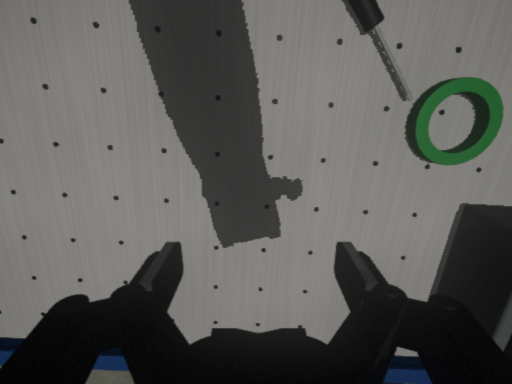

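Every field is needed in each row, so I'll give them all from here on.

Request:
jog_arm:
  steps:
    - {"dx": 0.036,"dy": 0.025,"dz": 0,"yaw": 0,"hand": 0.085}
    - {"dx": 0.04,"dy": 0.025,"dz": 0,"yaw": 0,"hand": 0.085}
    - {"dx": 0.04,"dy": 0.025,"dz": 0,"yaw": 0,"hand": 0.085}
    - {"dx": 0.04,"dy": 0.025,"dz": 0,"yaw": 0,"hand": 0.085}
    - {"dx": 0.04,"dy": 0.025,"dz": 0,"yaw": 0,"hand": 0.085}
    - {"dx": 0.04,"dy": 0.025,"dz": 0,"yaw": 0,"hand": 0.085}
    - {"dx": 0.04,"dy": 0.025,"dz": 0,"yaw": 0,"hand": 0.085}
    - {"dx": 0.04,"dy": 0.025,"dz": 0,"yaw": 0,"hand": 0.085}
  squeeze: 40

```text
time_s: 2.5
tcp_pos: [416.6, -169.7, 208.7]
tool_rot: [0.689, 0.725, 0.0, 0.0]
force: [0.0, -0.0, 0.6]
finger_gap: 85.0
```

Request:
jog_arm:
  steps:
    - {"dx": 0.045,"dy": 0.006,"dz": 0,"yaw": 0,"hand": 0.06}
    - {"dx": 0.045,"dy": 0.006,"dz": 0,"yaw": 0,"hand": 0.06}
    - {"dx": 0.045,"dy": 0.006,"dz": 0,"yaw": 0,"hand": 0.06}
    - {"dx": 0.045,"dy": 0.006,"dz": 0,"yaw": 0,"hand": 0.06}
    - {"dx": 0.045,"dy": 0.006,"dz": 0.01,"yaw": 0,"hand": 0.06}
    - {"dx": 0.045,"dy": 0.006,"dz": 0.015,"yaw": 0,"hand": 0.06}
    - {"dx": 0.045,"dy": 0.006,"dz": 0.015,"yaw": 0,"hand": 0.06}
    - {"dx": 0.045,"dy": 0.006,"dz": 0.015,"yaw": -1.7,"hand": 0.06}
  squeeze: 40

```text
time_s: 3.3
tcp_pos: [444.1, 192.7, 153.1]
tool_rot: [0.678, 0.735, 0.0, 0.0]
force: [1.3, -0.2, 0.5]
finger_gap: 59.9
```

```bash
python3 -c "
from h import *
plan(436,292,150,95.2)
P=camera_params('wrist');im=get_image('wrist');cv2.imwrite('pics/w2.png',im)
np.save('w2.npy',dict(P))
print(proj(P,[[435.5,292,24],[439.5,248,32]]))"
```

```text
t 3.3 tcp [444.1 192.7 153.1] x-axis deg 94.67 tilt 0.05 F [ 1.3 -0.2  0.5] gap 59.9 q [ 0.24  0.17 -0.24  1.16 -0.    1.73]
local shift mm [99.6  0.   3.1]
tool yaw needed -0.53
[[257.29883162  83.11919904]
 [257.69846424 128.00351239]]
```

View pics/w2.png

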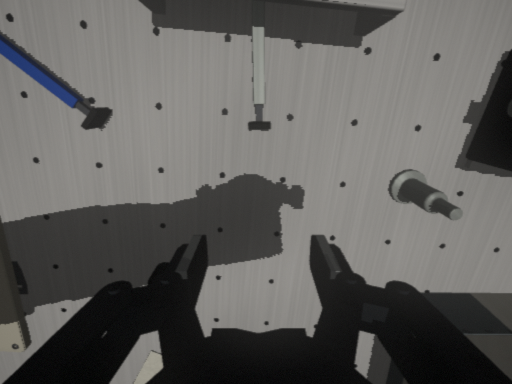

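The wrist view shows the silver blade from (258,28) to (258,103), the pad at (260,126) and the blue look-alike far left. The predicted positions match.

```bash
python3 -c "
from h import *
P=np.load('w2.npy',allow_pickle=True).item()
print(back(P,[[258.5,34],[258.5,70],[258.5,102]],24).round(1)); print(back(P,[[260,123]],32).round(1))"
```

```text
[[433.1 336.3  24. ]
 [435.7 304.4  24. ]
 [438.2 273.8  24. ]]
[[441.5 253.3  32. ]]
```

Request:
jog_arm:
  steps:
    - {"dx": 0.033,"dy": 0,"dz": 0.01,"yaw": 0,"hand": 0.045}
    - {"dx": 0.033,"dy": 0,"dz": 0.02,"yaw": 0,"hand": 0.045}
    - {"dx": 0.0326,"dy": 0.0004,"dz": 0.03,"yaw": 0,"hand": 0.045}
    - {"dx": 0,"dy": 0,"dz": 0.03,"yaw": 0,"hand": 0.045}
    - {"dx": 0,"dy": 0,"dz": 0.0,"yaw": 0,"hand": 0.045}
  squeeze: 40

```text
time_s: 3.85
tcp_pos: [433.9, 288.7, 60.1]
tool_rot: [0.677, 0.736, -0.003, -0.001]
force: [-1.1, -0.8, -0.8]
finger_gap: 45.0
```

```bash
python3 -c "
from h import *
plan(436.5,291,15,94.7)"
```

```text
t 3.85 tcp [433.9 288.7  60.1] x-axis deg 94.8 tilt 0.37 F [-1.1 -0.8 -0.8] gap 45.0 q [ 0.43  0.3  -0.31  0.96 -0.    1.91]
local shift mm [ 2.2  3.1 45.1]
tool yaw needed 0.1
```

Request:
jog_arm:
  steps:
    - {"dx": 0,"dy": 0.001,"dz": 0.022,"yaw": 0,"hand": 0.045}
    - {"dx": 0,"dy": 0,"dz": 0.02,"yaw": 0,"hand": 0.045}
    - {"dx": 0,"dy": 0,"dz": 0,"yaw": 0,"hand": 0.045}
    - {"dx": 0,"dy": 0,"dz": 0,"yaw": 0,"hand": 0.045}
  squeeze: 40

```text
time_s: 4.25
tcp_pos: [437.9, 288.8, 22.7]
tool_rot: [0.677, 0.736, 0.0, 0.0]
force: [0.3, 0.4, 0.5]
finger_gap: 45.1
```

```bash
python3 -c "
from h import *
plan(436.5,291,15,94.7)
im=get_image('wrist');cv2.imwrite('pics/w3.png',im)"
```

```text
t 4.25 tcp [437.9 288.8  22.7] x-axis deg 94.74 tilt 0.04 F [0.3 0.4 0.5] gap 45.1 q [ 0.42  0.34 -0.37  0.86 -0.    1.91]
local shift mm [ 2.4 -1.3  7.7]
tool yaw needed 0.04
```

View pics/w3.png

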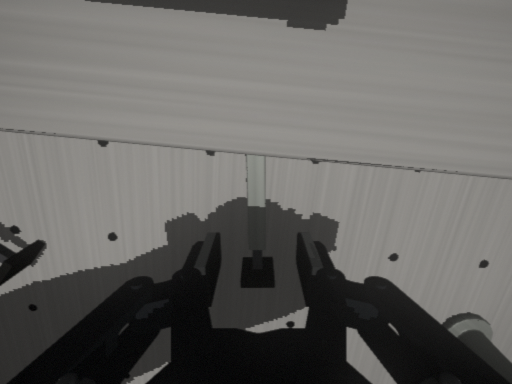

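The blade lies centred between the fingers. Lower a little and close.

Request:
jog_arm:
  steps:
    - {"dx": 0.002,"dy": -0.001,"dz": 0.007,"yaw": 0,"hand": 0.045}
    - {"dx": 0,"dy": 0,"dz": 0,"yaw": 0,"hand": 0.005}
    - {"dx": 0,"dy": 0,"dz": 0,"yaw": 0,"hand": 0.005}
    - {"dx": 0,"dy": 0,"dz": 0,"yaw": 0,"hand": 0.005}
    - {"dx": 0,"dy": 0,"dz": 0,"yaw": 0,"hand": 0.005}
    - {"dx": 0,"dy": 0,"dz": 0,"yaw": 0,"hand": 0.005}
  squeeze: 50

```text
time_s: 4.9
tcp_pos: [436.2, 291.0, 14.5]
tool_rot: [0.677, 0.736, 0.0, 0.0]
force: [0.5, -0.5, 0.2]
finger_gap: 5.0
```

```bash
python3 -c "
from h import *
plan(436.5,291,15,94.7)"
```

```text
t 4.9 tcp [436.2 291.   14.5] x-axis deg 94.84 tilt 0.01 F [ 0.5 -0.5  0.2] gap 5.0 q [ 0.43  0.35 -0.38  0.84  0.    1.91]
local shift mm [-0.   0.3 -0.5]
tool yaw needed 0.14
```

The gap is 5 mm, so nothing is between the pads. Look.

```bash
python3 -c "
from h import *
a=get_image('wrist');cv2.imwrite('pics/w4.png',a)
im=get_image('scene')
cv2.imwrite('pics/s4.png',cv2.resize(im[80:220,220:400],None,fx=4,fy=4,interpolation=cv2.INTER_CUBIC))"
```

```text
(no output)
```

View pics/w4.png

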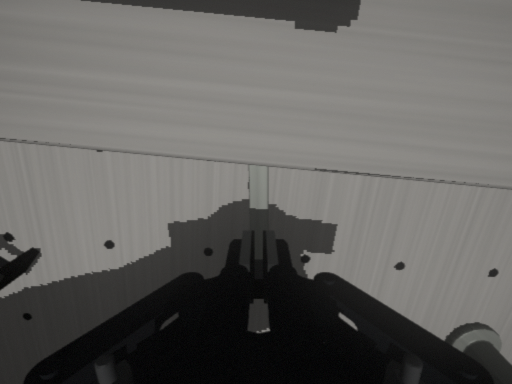

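View pics/s4.png

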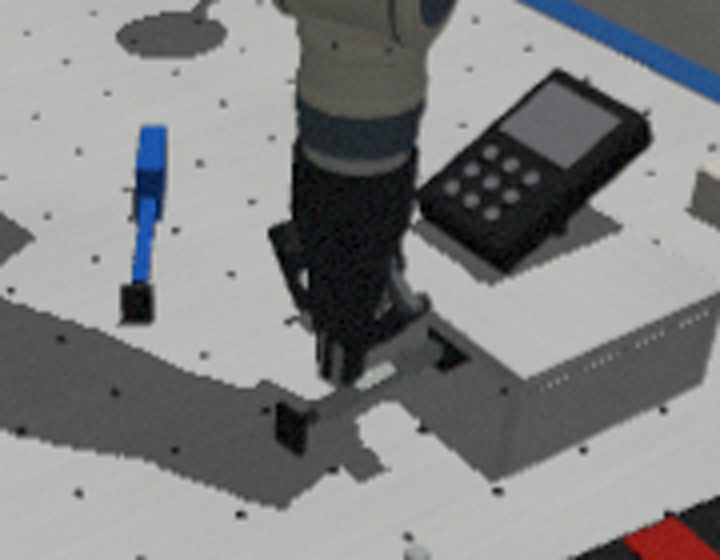

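```bash
python3 -c "
from h import *
P=camera_params('scene')
for z in (3.5,14.5,24,35): print(z,((proj(P,[436,291,z])-[220,80])*4).round(0))
im=get_image('scene')
cv2.imwrite('pics/s5.png',cv2.resize(im[140:200,270:350],None,fx=10,fy=10,interpolation=cv2.INTER_NEAREST))
print(np.degrees(np.array([0])))
"
```

```text
3.5 [[333. 418.]]
14.5 [[334. 405.]]
24 [[335. 394.]]
35 [[336. 381.]]
[0.]
```

View pics/s5.png

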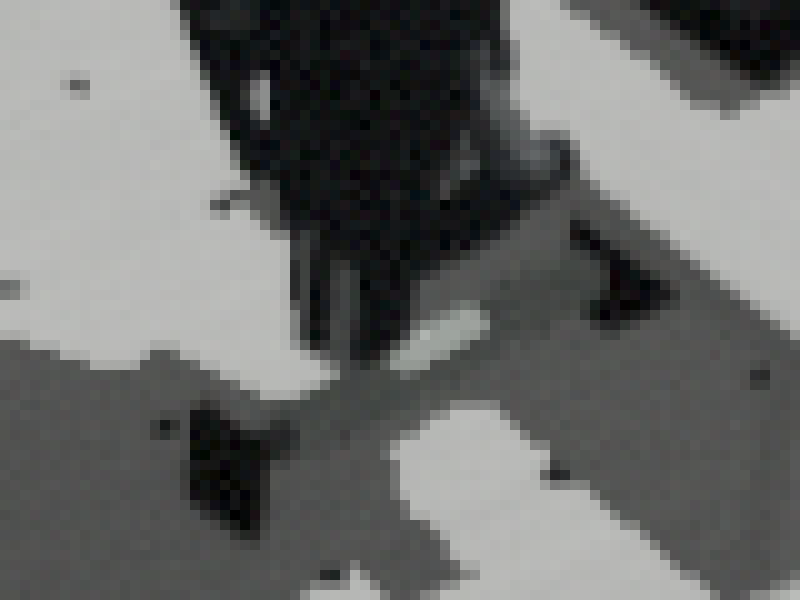

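```bash
python3 -c "
from h import *
P=camera_params('wrist'); s,R=frame(); p=s['tcp_pos']
Rw=np.array(P['R']); o=-Rw.T@P['t']; print('cam in tool',(R.T@(o-p)).round(1))
for uv in ([258,232],[258,275],[258,300],[258,318],[258,332]):
    d=R.T@(Rw.T@np.array([(uv[0]-P['cx'])/P['fx'],(uv[1]-P['cy'])/P['fy'],1])); c=R.T@(o-p)
    print(uv,[(x,(c+d*(x-c[0])/d[0]).round(1)[2]) for x in (-11,0,11)])
im=get_image('wrist');cv2.imwrite('pics/w5.png',cv2.resize(im[200:350,170:350],None,fx=4,fy=4,interpolation=cv2.INTER_NEAREST))
t=get_image('top');cv2.imwrite('pics/t5.png',cv2.resize(t[120:240,130:290],None,fx=5,fy=5,interpolation=cv2.INTER_CUBIC))
"
```

```text
cam in tool [  82.1    0.2 -165.2]
[258, 232] [(-11, np.float64(15.2)), (0, np.float64(-6.1)), (11, np.float64(-27.4))]
[258, 275] [(-11, np.float64(-37.1)), (0, np.float64(-52.3)), (11, np.float64(-67.4))]
[258, 300] [(-11, np.float64(-57.1)), (0, np.float64(-69.9)), (11, np.float64(-82.7))]
[258, 318] [(-11, np.float64(-68.7)), (0, np.float64(-80.1)), (11, np.float64(-91.5))]
[258, 332] [(-11, np.float64(-76.4)), (0, np.float64(-86.9)), (11, np.float64(-97.4))]
```

View pics/w5.png

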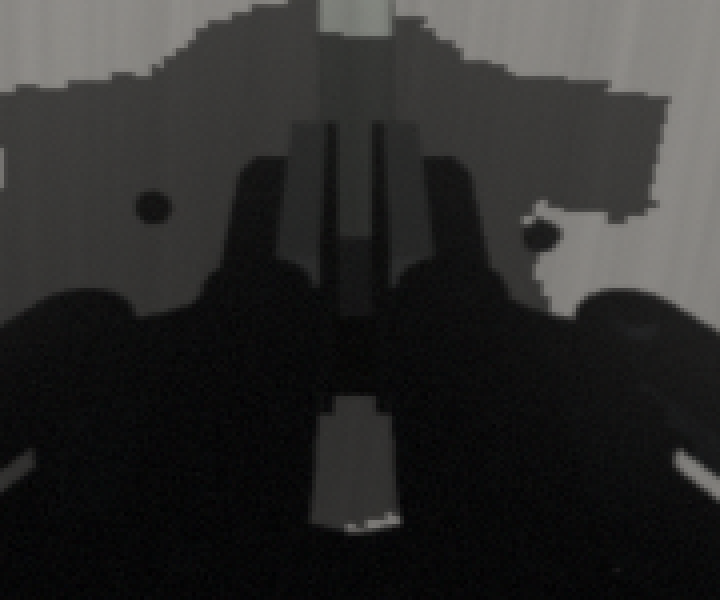

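View pics/t5.png

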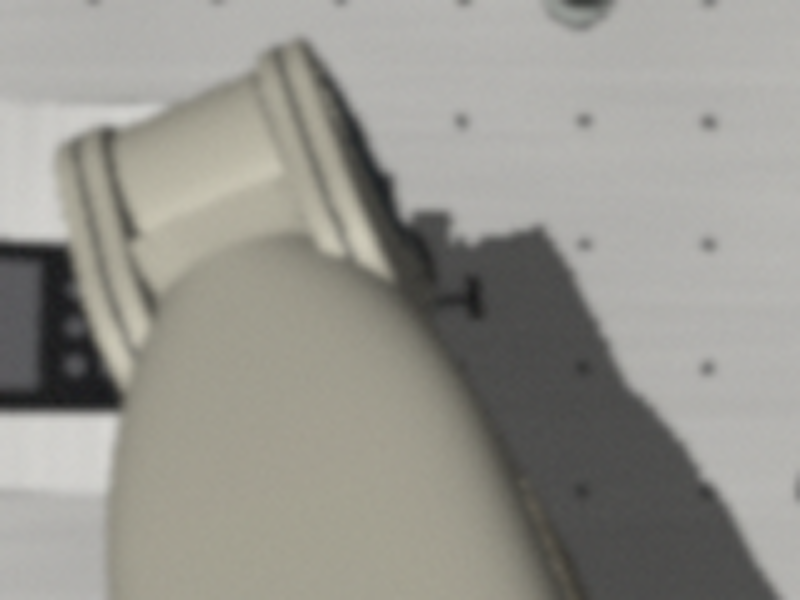

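The fingertips end above the blade: both views put them near z≈29–35 at TCP z 14.5, so they stand farther back than stated. Open and descend in guarded steps, watching force and pictures.

Request:
jog_arm:
  steps:
    - {"dx": 0,"dy": 0,"dz": 0,"yaw": 0,"hand": 0.026}
    - {"dx": 0,"dy": 0,"dz": 0,"yaw": 0,"hand": 0.026}
    - {"dx": 0,"dy": 0,"dz": 0,"yaw": 0,"hand": 0.026}
    - {"dx": 0,"dy": 0,"dz": 0.004,"yaw": 0,"hand": 0.026}
    - {"dx": 0,"dy": 0,"dz": 0.004,"yaw": 0,"hand": 0.026}
    - {"dx": 0,"dy": 0,"dz": 0,"yaw": 0,"hand": 0.026}
  squeeze: 50

```text
time_s: 5.75
tcp_pos: [435.7, 290.7, 5.6]
tool_rot: [0.677, 0.736, -0.001, -0.0]
force: [0.9, -0.7, 0.6]
finger_gap: 26.1
```

```bash
python3 -c "
from h import *
plan(436.5,291,15,94.7)
im=get_image('scene')
cv2.imwrite('pics/s6.png',cv2.resize(im[140:200,270:350],None,fx=8,fy=8,interpolation=cv2.INTER_NEAREST))
im=get_image('wrist');cv2.imwrite('pics/w6.png',cv2.resize(im[200:350,170:350],None,fx=4,fy=4,interpolation=cv2.INTER_NEAREST))
"
```

```text
t 5.75 tcp [435.7 290.7   5.6] x-axis deg 94.84 tilt 0.07 F [ 0.9 -0.7  0.6] gap 26.1 q [ 0.43  0.36 -0.39  0.82  0.    1.91]
local shift mm [ 0.2  0.8 -9.4]
tool yaw needed 0.14
```

View pics/s6.png

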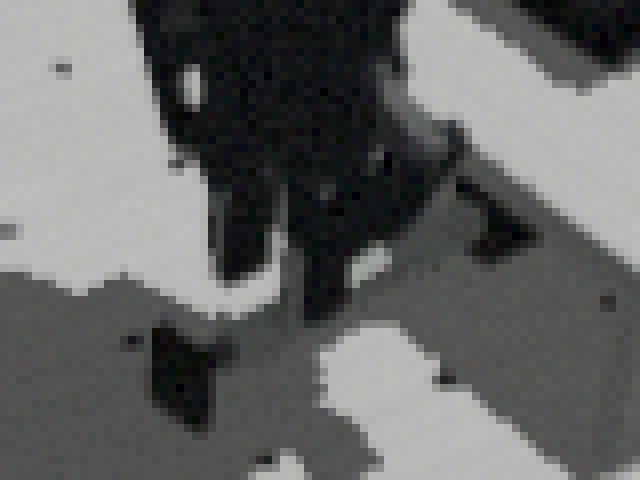

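View pics/w6.png

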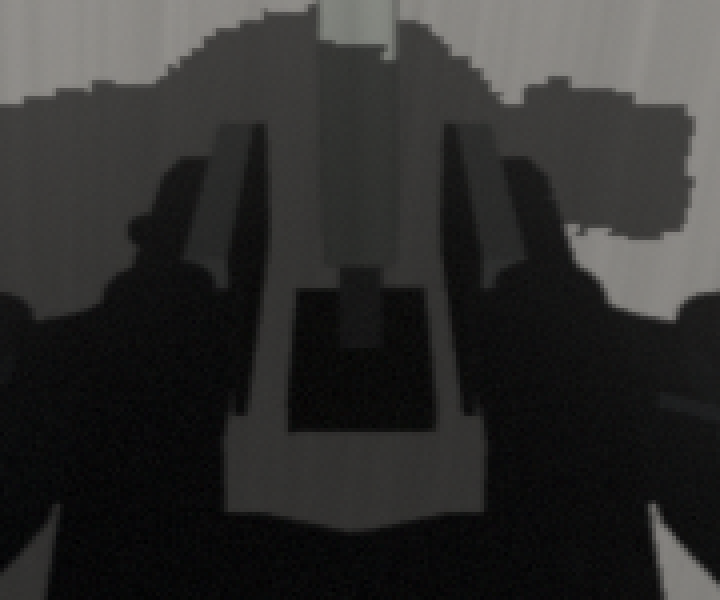

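```bash
python3 -c "
from h import *
P=camera_params('scene')
for x in (423,449): 
  for z in (10,15,20,25): print(x,z,((proj(P,[[x,280,z],[x,302,z]])-[270,140])*8).round(0).tolist())
"
```

```text
423 10 [[219.0, 332.0], [270.0, 309.0]]
423 15 [[219.0, 320.0], [271.0, 297.0]]
423 20 [[220.0, 308.0], [272.0, 286.0]]
423 25 [[221.0, 297.0], [273.0, 274.0]]
449 10 [[266.0, 372.0], [318.0, 349.0]]
449 15 [[267.0, 361.0], [319.0, 337.0]]
449 20 [[268.0, 349.0], [320.0, 326.0]]
449 25 [[269.0, 337.0], [321.0, 314.0]]
```

Request:
jog_arm:
  steps:
    - {"dx": 0,"dy": 0,"dz": 0.004,"yaw": 0,"hand": 0.026}
    - {"dx": 0,"dy": 0,"dz": 0.004,"yaw": 0,"hand": 0.026}
    - {"dx": 0,"dy": 0,"dz": 0,"yaw": 0,"hand": 0.026}
  squeeze: 50

```text
time_s: 6.15
tcp_pos: [435.8, 290.8, -2.2]
tool_rot: [0.677, 0.736, -0.0, -0.0]
force: [-0.2, 0.2, -0.5]
finger_gap: 26.1
```

```bash
python3 -c "
from h import *
plan(436.5,291,15,94.7)
im=get_image('scene')
cv2.imwrite('pics/s7.png',cv2.resize(im[140:200,270:350],None,fx=8,fy=8,interpolation=cv2.INTER_NEAREST))
"
```

```text
t 6.15 tcp [435.8 290.8  -2.2] x-axis deg 94.84 tilt 0.05 F [-0.2  0.2 -0.5] gap 26.1 q [ 0.43  0.37 -0.4   0.8   0.    1.91]
local shift mm [  0.2   0.7 -17.2]
tool yaw needed 0.14
```

View pics/s7.png

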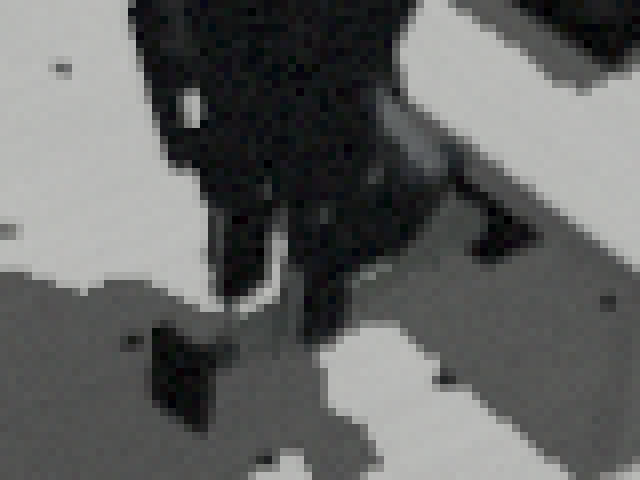

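Request:
jog_arm:
  steps:
    - {"dx": 0,"dy": 0,"dz": 0.003,"yaw": 0,"hand": 0.026}
    - {"dx": 0,"dy": 0,"dz": 0.003,"yaw": 0,"hand": 0.026}
    - {"dx": 0,"dy": 0,"dz": 0,"yaw": 0,"hand": 0.026}
  squeeze: 50

```text
time_s: 6.5
tcp_pos: [435.9, 290.8, -8.1]
tool_rot: [0.677, 0.736, -0.0, -0.0]
force: [-1.2, -0.6, 0.4]
finger_gap: 25.8
```

Request:
jog_arm:
  steps:
    - {"dx": 0,"dy": 0,"dz": 0,"yaw": 0,"hand": 0.006}
    - {"dx": 0,"dy": 0,"dz": 0,"yaw": 0,"hand": 0.006}
    - {"dx": 0,"dy": 0,"dz": 0,"yaw": 0,"hand": 0.006}
    - {"dx": 0,"dy": 0,"dz": 0,"yaw": 0,"hand": 0.006}
  squeeze: 50

```text
time_s: 6.9
tcp_pos: [436.1, 291.0, -7.6]
tool_rot: [0.677, 0.736, 0.0, -0.0]
force: [0.0, 0.2, -0.1]
finger_gap: 10.2
```

```bash
python3 -c "
from h import *
plan(436.5,291,15,94.7)
im=get_image('wrist');cv2.imwrite('pics/w8.png',cv2.resize(im[100:350,130:380],None,fx=2.4,fy=2.4,interpolation=cv2.INTER_NEAREST))
im=get_image('scene')
cv2.imwrite('pics/s8.png',cv2.resize(im[140:200,270:350],None,fx=8,fy=8,interpolation=cv2.INTER_NEAREST))
"
```

```text
t 6.9 tcp [436.1 291.   -7.6] x-axis deg 94.85 tilt 0.0 F [ 0.   0.2 -0.1] gap 10.2 q [ 0.43  0.37 -0.41  0.79  0.    1.91]
local shift mm [ -0.    0.4 -22.6]
tool yaw needed 0.15
```

View pics/w8.png

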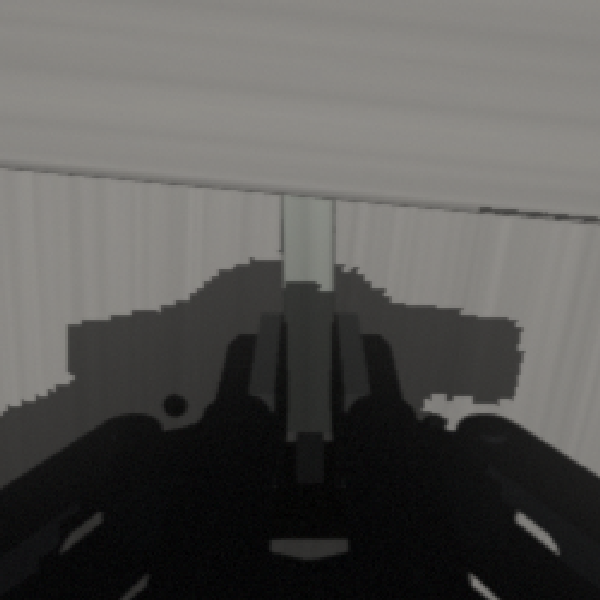

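View pics/s8.png

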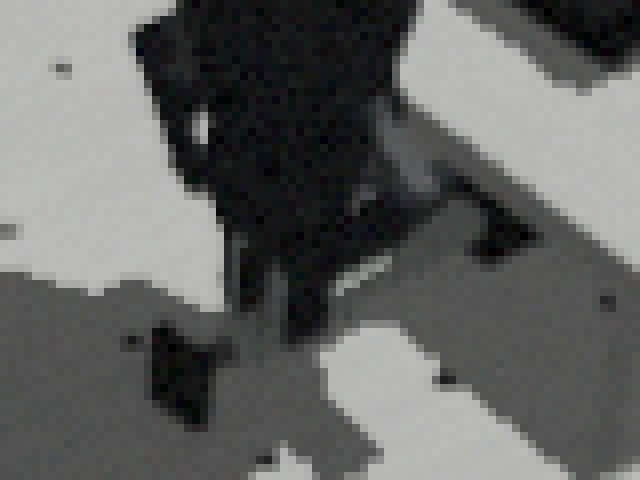

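Gap 10.2, so the blade is held. Draw it out along -x of the tool.

Request:
jog_arm:
  steps:
    - {"dx": -0.008,"dy": 0,"dz": 0,"yaw": 0,"hand": 0.006}
    - {"dx": -0.015,"dy": 0,"dz": 0,"yaw": 0,"hand": 0.006}
    - {"dx": -0.02,"dy": 0,"dz": 0,"yaw": 0,"hand": 0.006}
    - {"dx": -0.02,"dy": 0,"dz": 0,"yaw": 0,"hand": 0.006}
    - {"dx": -0.02,"dy": 0,"dz": 0,"yaw": 0,"hand": 0.006}
    - {"dx": -0.015,"dy": 0,"dz": 0,"yaw": 0,"hand": 0.006}
    - {"dx": -0.008,"dy": 0,"dz": 0,"yaw": 0,"hand": 0.006}
    - {"dx": 0,"dy": 0,"dz": 0,"yaw": 0,"hand": 0.006}
  squeeze: 50

```text
time_s: 7.8
tcp_pos: [445.2, 183.8, -7.5]
tool_rot: [0.677, 0.736, -0.0, 0.0]
force: [-0.4, -0.5, 0.3]
finger_gap: 10.1
```

```bash
python3 -c "
from h import *
plan(436.5,291,15,94.7)
im=get_image('wrist');cv2.imwrite('pics/w9.png',im)
"
```

```text
t 7.8 tcp [445.2 183.8  -7.5] x-axis deg 94.72 tilt 0.04 F [-0.4 -0.5  0.3] gap 10.1 q [ 0.22  0.32 -0.51  0.75 -0.    1.71]
local shift mm [ 1.076e+02  1.000e-01 -2.260e+01]
tool yaw needed 0.02
```

View pics/w9.png

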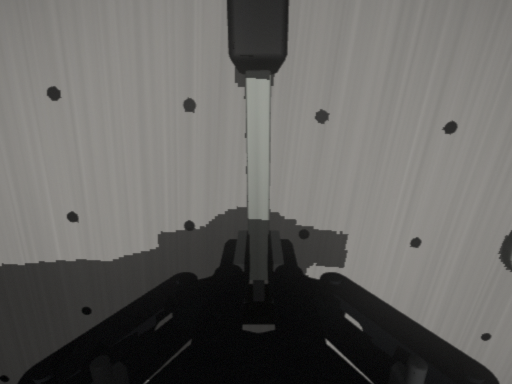

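The bar follows, with the black handle at (258,35). Pull 90 mm more, then let go.

Request:
jog_arm:
  steps:
    - {"dx": -0.01,"dy": 0,"dz": 0,"yaw": 0,"hand": 0.006}
    - {"dx": -0.02,"dy": 0,"dz": 0,"yaw": 0,"hand": 0.006}
    - {"dx": -0.025,"dy": 0,"dz": 0,"yaw": 0,"hand": 0.006}
    - {"dx": -0.02,"dy": 0,"dz": 0,"yaw": 0,"hand": 0.006}
    - {"dx": -0.015,"dy": 0,"dz": 0,"yaw": 0,"hand": 0.006}
    - {"dx": 0,"dy": 0,"dz": 0,"yaw": 0,"hand": 0.006}
    - {"dx": 0,"dy": 0,"dz": 0,"yaw": 0,"hand": 0.026}
    - {"dx": 0,"dy": 0,"dz": 0,"yaw": 0,"hand": 0.026}
  squeeze: 50

```text
time_s: 8.65
tcp_pos: [452.6, 96.2, -7.7]
tool_rot: [0.676, 0.737, 0.0, -0.0]
force: [0.8, 0.8, 0.3]
finger_gap: 26.2
```

Request:
jog_arm:
  steps:
    - {"dx": 0,"dy": 0,"dz": 0,"yaw": 0,"hand": 0.04}
    - {"dx": 0,"dy": 0,"dz": -0.03,"yaw": 0,"hand": 0.05}
    - {"dx": 0,"dy": 0,"dz": -0.045,"yaw": 0,"hand": 0.05}
    - {"dx": 0,"dy": 0,"dz": -0.045,"yaw": 0,"hand": 0.05}
    - {"dx": 0,"dy": 0,"dz": -0.02,"yaw": 0,"hand": 0.05}
    - {"dx": 0,"dy": 0,"dz": 0,"yaw": 0,"hand": 0.05}
  squeeze: 50

```text
time_s: 9.25
tcp_pos: [454.3, 96.3, 135.4]
tool_rot: [0.676, 0.737, 0.002, 0.002]
force: [-0.0, -0.2, -0.6]
finger_gap: 49.7
```

```bash
python3 -c "
from h import *
plan(436.5,291,15,94.7)
P=camera_params('wrist');im=get_image('wrist');cv2.imwrite('pics/w10.png',im);np.save('w10.npy',dict(P))
"
```

```text
t 9.25 tcp [454.3  96.3 135.4] x-axis deg 94.91 tilt 0.32 F [-0.  -0.2 -0.6] gap 49.7 q [ 0.03  0.15 -0.32  1.1   0.    1.51]
local shift mm [195.5  -1.7 120.3]
tool yaw needed 0.21
```

View pics/w10.png

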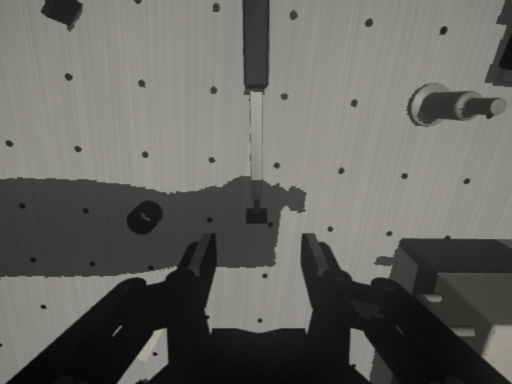

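The bar lies free: handle at (256,0–88), blade (257,90–205), pad (257,214). Now measure it.

```bash
python3 -c "
from h import *
P=np.load('w10.npy',allow_pickle=True).item()
print(back(P,[[257,95],[256.5,195]],24).round(1).tolist()); print('pad',back(P,[[257,210]],32).round(1).tolist(),'handle front',back(P,[[256.5,85]],50).round(1).tolist(),back(P,[[256.5,5]],50).round(1).tolist())
plan(445.2,225,100)
"
```

```text
[[446.5, 183.8, 24.0], [454.7, 80.8, 24.0]]
pad [[456.5, 66.4, 32.0]] handle front [[445.4, 191.4, 50.0]] [[440.4, 251.0, 50.0]]
t 9.3 tcp [453.3  96.2 133.4] x-axis deg 94.9 tilt 0.16 F [-0.2  0.4 -1.3] gap 49.7 q [ 0.03  0.15 -0.32  1.1   0.    1.51]
local shift mm [129.    2.8  33.4]
```

Request:
jog_arm:
  steps:
    - {"dx": 0.03,"dy": 0,"dz": 0,"yaw": 0,"hand": 0.045}
    - {"dx": 0.045,"dy": 0,"dz": 0,"yaw": 0,"hand": 0.045}
    - {"dx": 0.043,"dy": 0,"dz": 0.01,"yaw": 0,"hand": 0.045}
    - {"dx": 0,"dy": 0,"dz": 0.03,"yaw": 0,"hand": 0.045}
    - {"dx": 0,"dy": 0,"dz": 0.03,"yaw": 0,"hand": 0.045}
    - {"dx": 0,"dy": 0,"dz": 0,"yaw": 0,"hand": 0.045}
  squeeze: 50

```text
time_s: 9.9
tcp_pos: [439.3, 213.0, 58.0]
tool_rot: [0.676, 0.737, -0.004, -0.002]
force: [-0.7, -0.2, 0.7]
finger_gap: 45.1
```

```bash
python3 -c "
from h import *
plan(444,215,2,94.6)
P=camera_params('wrist');im=get_image('wrist');cv2.imwrite('pics/w11.png',im)
"
```

```text
t 9.9 tcp [439.3 213.   58. ] x-axis deg 94.93 tilt 0.49 F [-0.7 -0.2  0.7] gap 45.1 q [ 0.28  0.26 -0.39  0.94 -0.    1.76]
local shift mm [ 1.7  5.3 55.9]
tool yaw needed 0.33
```

View pics/w11.png

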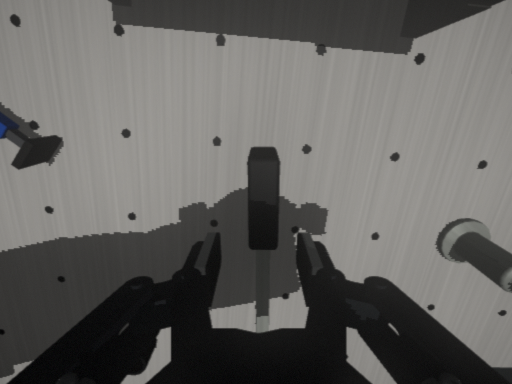

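Request:
jog_arm:
  steps:
    - {"dx": 0,"dy": 0.001,"dz": 0.025,"yaw": 0,"hand": 0.045}
    - {"dx": 0,"dy": 0.001,"dz": 0.02,"yaw": 0,"hand": 0.045}
    - {"dx": 0,"dy": 0,"dz": 0,"yaw": 0,"hand": 0.045}
    - {"dx": 0,"dy": 0,"dz": 0,"yaw": 0,"hand": 0.045}
  squeeze: 50

```text
time_s: 10.35
tcp_pos: [445.2, 213.3, 18.4]
tool_rot: [0.677, 0.736, 0.0, 0.0]
force: [1.2, 0.1, -0.1]
finger_gap: 44.8
```

```bash
python3 -c "
from h import *
plan(444,215,2,94.6)
P=camera_params('wrist');im=get_image('wrist');cv2.imwrite('pics/w12.png',im)
"
```

```text
t 10.35 tcp [445.2 213.3  18.4] x-axis deg 94.82 tilt 0.02 F [ 1.2  0.1 -0.1] gap 44.8 q [ 0.28  0.3  -0.44  0.83  0.    1.76]
local shift mm [ 1.8 -1.  16.4]
tool yaw needed 0.22
```

View pics/w12.png

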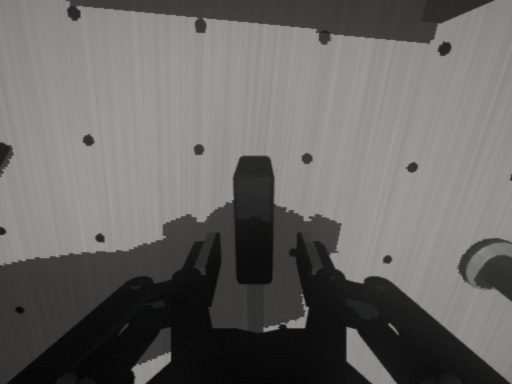

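Request:
jog_arm:
  steps:
    - {"dx": 0.001,"dy": -0.0015,"dz": 0.01,"yaw": 0.2,"hand": 0.045}
    - {"dx": 0,"dy": 0,"dz": 0.006,"yaw": 0,"hand": 0.04}
    - {"dx": 0,"dy": 0,"dz": 0,"yaw": 0,"hand": 0.03}
    - {"dx": 0,"dy": 0,"dz": 0,"yaw": 0,"hand": 0.014}
    - {"dx": 0,"dy": 0,"dz": 0,"yaw": 0,"hand": 0.014}
    - {"dx": 0,"dy": 0,"dz": 0,"yaw": 0,"hand": 0.014}
    - {"dx": 0,"dy": 0,"dz": 0,"yaw": 0,"hand": 0.014}
  squeeze: 80

```text
time_s: 11.1
tcp_pos: [443.2, 214.3, 1.4]
tool_rot: [0.678, 0.735, 0.0, -0.0]
force: [-0.5, 0.3, -0.6]
finger_gap: 20.6
```

```bash
python3 -c "
from h import *
plan(444,215,2,94.6)
im=get_image('scene')
cv2.imwrite('pics/s13.png',cv2.resize(im[110:240,190:350],None,fx=4,fy=4,interpolation=cv2.INTER_NEAREST))
im=get_image('wrist');cv2.imwrite('pics/w13.png',im)
"
```

```text
t 11.1 tcp [443.2 214.3   1.4] x-axis deg 94.64 tilt 0.0 F [-0.5  0.3 -0.6] gap 20.6 q [ 0.28  0.32 -0.47  0.78  0.    1.77]
local shift mm [ 0.7  0.9 -0.6]
tool yaw needed 0.04
```

View pics/s13.png

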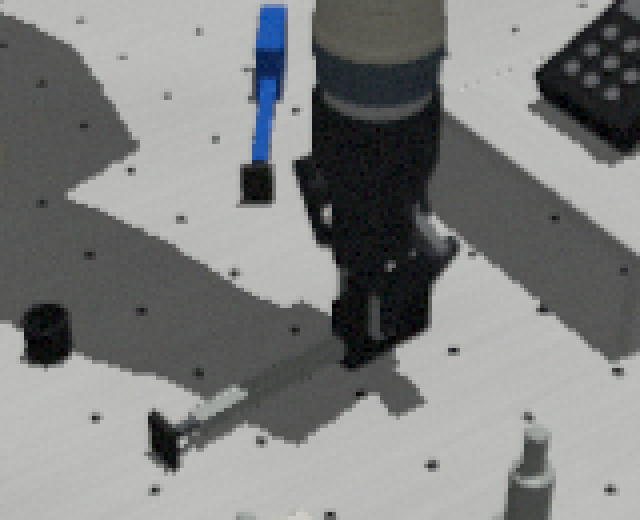

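View pics/w13.png

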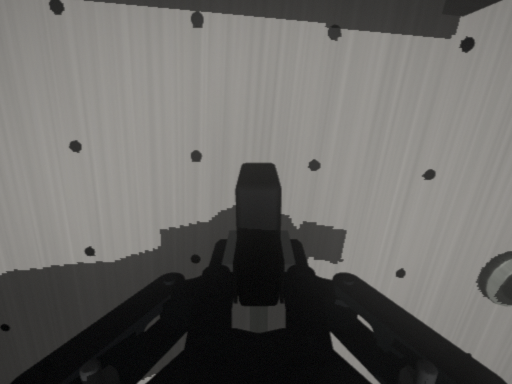

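Handle gripped, gap 20.6. Lift, carry to world y≈-60, then turn.

Request:
jog_arm:
  steps:
    - {"dx": 0,"dy": 0,"dz": -0.015,"yaw": 0,"hand": 0.014}
    - {"dx": 0,"dy": 0,"dz": -0.025,"yaw": 0,"hand": 0.014}
    - {"dx": -0.02,"dy": -0.003,"dz": 0,"yaw": 0,"hand": 0.014}
    - {"dx": -0.03,"dy": -0.003,"dz": 0,"yaw": 0,"hand": 0.014}
    - {"dx": -0.04,"dy": -0.004,"dz": 0,"yaw": 0,"hand": 0.014}
    - {"dx": -0.04,"dy": -0.004,"dz": 0,"yaw": 0,"hand": 0.014}
    - {"dx": -0.04,"dy": -0.004,"dz": 0,"yaw": 0,"hand": 0.014}
    - {"dx": -0.04,"dy": -0.004,"dz": 0,"yaw": 0,"hand": 0.014}
  squeeze: 80

```text
time_s: 12.0
tcp_pos: [437.9, 1.7, 41.5]
tool_rot: [0.678, 0.735, 0.0, 0.0]
force: [1.8, 0.1, -1.6]
finger_gap: 20.6
```

Request:
jog_arm:
  steps:
    - {"dx": -0.03,"dy": -0.003,"dz": 0,"yaw": 0,"hand": 0.014}
    - {"dx": -0.03,"dy": -0.003,"dz": 0,"yaw": 0,"hand": 0.014}
    - {"dx": -0.01,"dy": 0,"dz": 0,"yaw": -4,"hand": 0.014}
    - {"dx": 0,"dy": 0,"dz": 0,"yaw": -8,"hand": 0.014}
    - {"dx": 0,"dy": 0,"dz": 0,"yaw": -8,"hand": 0.014}
    - {"dx": 0,"dy": 0,"dz": 0,"yaw": -8,"hand": 0.014}
    - {"dx": 0,"dy": 0,"dz": 0,"yaw": -8,"hand": 0.014}
    - {"dx": 0,"dy": 0,"dz": 0,"yaw": -8,"hand": 0.014}
  squeeze: 80

```text
time_s: 12.8
tcp_pos: [437.8, -67.1, 41.3]
tool_rot: [0.351, 0.937, -0.0, -0.0]
force: [0.6, -0.0, -2.4]
finger_gap: 20.8
```

```bash
python3 -c "
from h import *
plan(440,-70,40,184.4)
im=get_image('scene')
cv2.imwrite('pics/s14.png',im)
"
```

```text
t 12.8 tcp [437.8 -67.1  41.3] x-axis deg 138.96 tilt 0.01 F [ 0.6 -0.  -2.4] gap 20.8 q [-0.34  0.2  -0.52  0.85 -0.    0.37]
local shift mm [-3.6 -0.7  1.3]
tool yaw needed -45.44
```

View pics/s14.png

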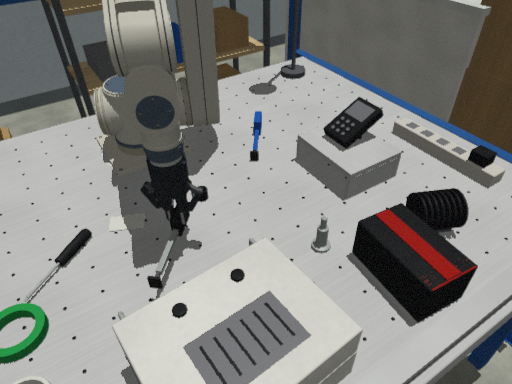

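Request:
jog_arm:
  steps:
    - {"dx": 0,"dy": 0,"dz": 0,"yaw": -8,"hand": 0.014}
    - {"dx": 0,"dy": 0,"dz": 0,"yaw": -8,"hand": 0.014}
    - {"dx": 0,"dy": 0,"dz": 0,"yaw": -8,"hand": 0.014}
    - {"dx": 0,"dy": 0,"dz": 0,"yaw": -8,"hand": 0.014}
    - {"dx": 0,"dy": 0,"dz": 0,"yaw": -8,"hand": 0.014}
    - {"dx": 0,"dy": 0,"dz": 0,"yaw": -5.2,"hand": 0.014}
    - {"dx": 0,"dy": 0,"dz": 0.01,"yaw": 0,"hand": 0.014}
    - {"dx": 0,"dy": 0,"dz": 0,"yaw": 0,"hand": 0.014}
  squeeze: 80

```text
time_s: 13.65
tcp_pos: [437.1, -66.8, 30.1]
tool_rot: [-0.031, 1.0, 0.0, -0.001]
force: [0.2, -0.2, -2.8]
finger_gap: 21.0
```

```bash
python3 -c "
from h import *
plan(440,-70,40,184.4)
for c in ('top','wrist','scene'):
  im=get_image(c)
  if c=='top': im=cv2.resize(im[0:200,260:430],None,fx=3,fy=3,interpolation=cv2.INTER_CUBIC)
  if c=='scene': im=cv2.resize(im[180:330,110:310],None,fx=4,fy=4,interpolation=cv2.INTER_CUBIC)
  cv2.imwrite('pics/%s15.png'%c,im)
"
```

```text
t 13.65 tcp [437.1 -66.8  30.1] x-axis deg -176.41 tilt 0.1 F [ 0.2 -0.2 -2.8] gap 21.0 q [-0.34  0.21 -0.54  0.82 -0.   -0.4 ]
local shift mm [-2.7 -3.3 -9.9]
tool yaw needed -0.81
```

View pics/top15.png

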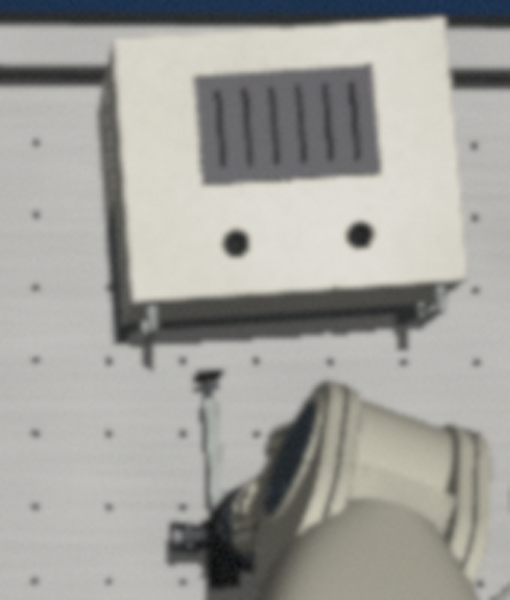

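View pics/wrist15.png

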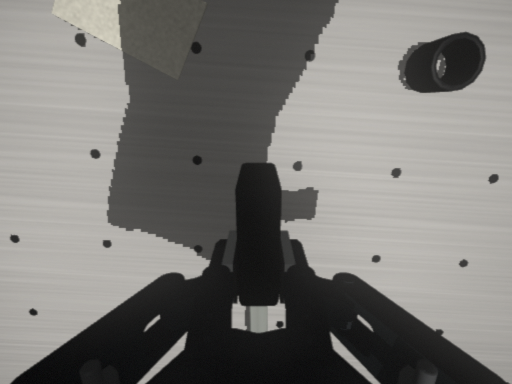

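View pics/scene15.png

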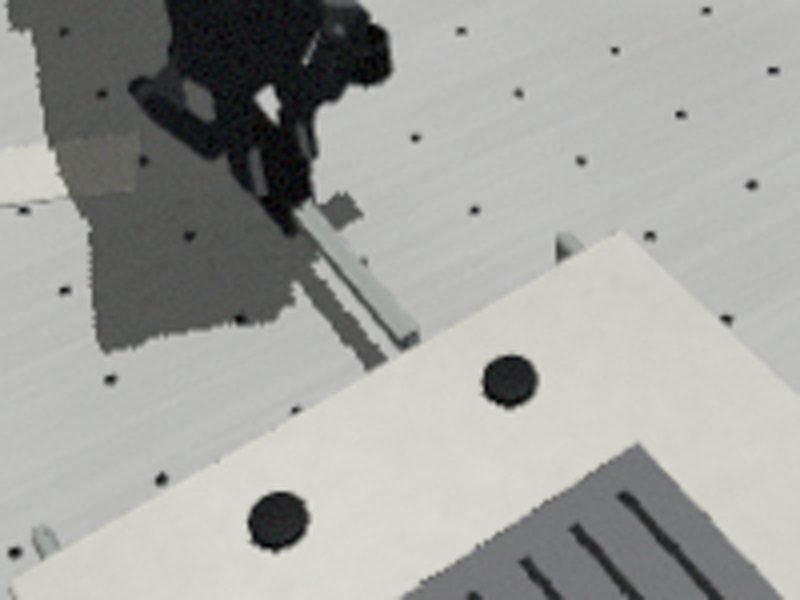

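```bash
python3 -c "
from h import *
P=camera_params('top');P2=camera_params('scene')
print('pad',back(P,[[260+208/3,378/3]],60.7).round(1)); print('blade',back(P,[[260+206/3,395/3],[260+213/3,500/3]],52.7).round(1))
print('blade scene',back(P2,[[110+409/4,180+335/4],[110+312/4,180+210/4]],52.7).round(1))
s,R=frame();p=s['tcp_pos'];d=-R[:,0]; print('expected tip',p+d*162)
print('front knobs',[back(P,[[310,105],[402,99]],z).round(0).tolist() for z in (0,60,100)])
"
```

```text
pad [[592.2 -54.1  60.7]]
blade [[577.5 -53.7  52.7]
 [475.6 -60.2  52.7]]
blade scene [[578.8 -57.6  52.7]
 [471.7 -61.2  52.7]]
expected tip [599.3706396  -56.57293905  31.05482304]
front knobs [[[671.0, -7.0, 0.0], [692.0, -290.0, 0.0]], [[653.0, 1.0, 60.0], [672.0, -265.0, 60.0]], [[641.0, 7.0, 100.0], [660.0, -248.0, 100.0]]]
```

Request:
jog_arm:
  steps:
    - {"dx": 0,"dy": -0.008,"dz": 0,"yaw": -0.8,"hand": 0.014}
    - {"dx": 0,"dy": -0.007,"dz": 0.01,"yaw": 0,"hand": 0.014}
    - {"dx": 0,"dy": 0,"dz": 0.01,"yaw": 0,"hand": 0.014}
    - {"dx": 0,"dy": 0,"dz": 0.0045,"yaw": 0,"hand": 0.014}
    - {"dx": 0,"dy": 0,"dz": 0,"yaw": 0,"hand": 0.014}
    - {"dx": 0,"dy": 0,"dz": 0,"yaw": 0,"hand": 0.014}
  squeeze: 80

```text
time_s: 14.4
tcp_pos: [438.8, -81.8, 6.7]
tool_rot: [-0.04, 0.999, 0.0, -0.0]
force: [-1.0, 0.2, -1.0]
finger_gap: 20.5
```

```bash
cat >> h.py <<'E'
O=np.array([652,-120.]);U=np.array([np.cos(.0768),np.sin(.0768)]);V=np.array([-U[1],U[0]])
def tip(L=161):
    s,R=frame(); p=s['tcp_pos']; t=p[:2]-R[:2,0]/np.linalg.norm(R[:2,0])*L-O
    print('t',round(s['time_s'],2),'tip in ctrl x %.1f y %.1f'%(t@U,t@V),'tcpz %.1f'%p[2],'Fx_c %.2f Fy_c %.2f Fz %.2f'%(s['force'][:2]@U,s['force'][:2]@V,s['force'][2]),'yaw err %.2f'%((np.degrees(np.arctan2(-R[1,0],-R[0,0]))-4.4)),'gap %.1f'%s['finger_gap'],'M',s['moment'].round(2))
E
python3 -c "
from h import *
tip()
im=get_image('scene');cv2.imwrite('pics/scene16.png',cv2.resize(im[180:330,110:310],None,fx=4,fy=4,interpolation=cv2.INTER_CUBIC))
im=get_image('top');cv2.imwrite('pics/top16.png',cv2.resize(im[60:200,280:430],None,fx=4,fy=4,interpolation=cv2.INTER_CUBIC))
tip()"
```

```text
t 14.4 tip in ctrl x -48.6 y 55.1 tcpz 6.7 Fx_c -0.94 Fy_c 0.31 Fz -0.97 yaw err 0.23 gap 20.5 M [0.04 0.01 0.03]
t 14.5 tip in ctrl x -48.3 y 55.0 tcpz 7.1 Fx_c 0.06 Fy_c -0.57 Fz -1.67 yaw err 0.25 gap 20.7 M [ 0.01 -0.05  0.03]
```

View pics/scene16.png

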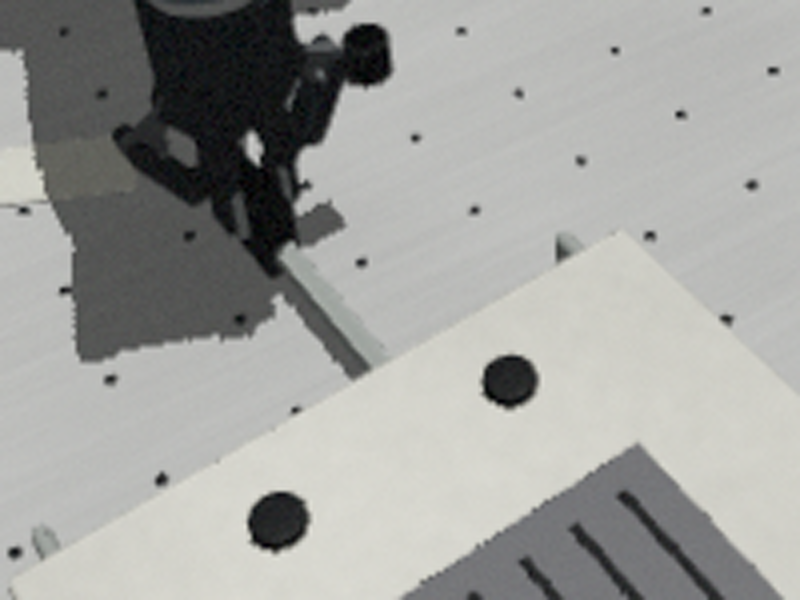

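View pics/top16.png

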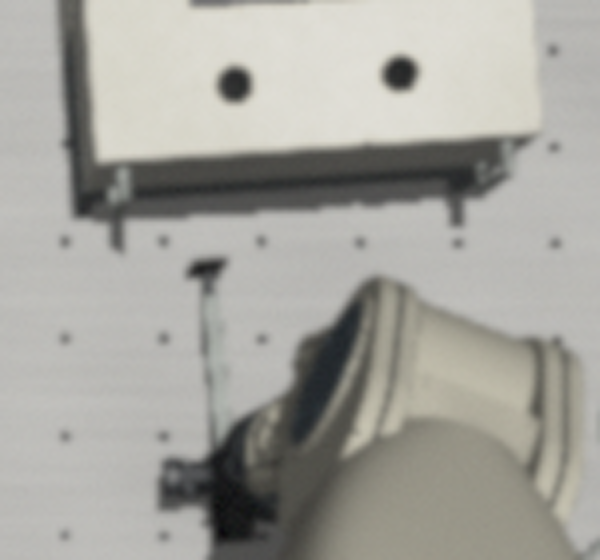

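```bash
python3 -c "
from h import *
P=camera_params('top')
w=back(P,[[332,126.8]],37)[0]; r=w[:2]-O; print(w.round(1),'pad centre ctrl',r@U,r@V)"
```

```text
[595.4 -66.8  37. ] pad centre ctrl -52.30441303036356 57.39381135337799
```

Request:
jog_arm:
  steps:
    - {"dx": -0.01,"dy": 0,"dz": 0.001,"yaw": 0,"hand": 0.014}
    - {"dx": -0.015,"dy": 0,"dz": 0,"yaw": 0,"hand": 0.014}
    - {"dx": -0.015,"dy": 0,"dz": 0,"yaw": 0,"hand": 0.014}
    - {"dx": -0.01,"dy": 0,"dz": 0,"yaw": 0,"hand": 0.014}
    - {"dx": -0.006,"dy": 0,"dz": 0,"yaw": 0,"hand": 0.014}
    - {"dx": 0,"dy": 0,"dz": 0,"yaw": 0,"hand": 0.014}
    - {"dx": 0,"dy": 0,"dz": 0,"yaw": 0,"hand": 0.014}
  squeeze: 80

```text
time_s: 15.2
tcp_pos: [494.4, -77.4, 5.7]
tool_rot: [-0.041, 0.999, 0.0, -0.0]
force: [-0.1, 1.2, -3.5]
finger_gap: 20.6
```

```bash
python3 -c "
from h import *
tip()"
```

```text
t 15.2 tip in ctrl x 7.1 y 55.3 tcpz 5.7 Fx_c -0.03 Fy_c 1.20 Fz -3.52 yaw err 0.25 gap 20.6 M [-0.03  0.1   0.05]
```

Request:
jog_arm:
  steps:
    - {"dx": -0.004,"dy": 0,"dz": 0,"yaw": 0,"hand": 0.014}
    - {"dx": -0.003,"dy": 0,"dz": 0,"yaw": 0,"hand": 0.014}
    - {"dx": -0.003,"dy": 0,"dz": 0,"yaw": 0,"hand": 0.014}
    - {"dx": 0,"dy": 0,"dz": 0,"yaw": 0,"hand": 0.014}
  squeeze: 80

```text
time_s: 15.6
tcp_pos: [505.2, -76.8, 5.9]
tool_rot: [-0.04, 0.999, -0.0, 0.0]
force: [0.1, -0.2, -1.7]
finger_gap: 20.2
```

Request:
jog_arm:
  steps:
    - {"dx": -0.002,"dy": 0,"dz": 0,"yaw": 0,"hand": 0.014}
    - {"dx": -0.002,"dy": 0,"dz": 0,"yaw": 0,"hand": 0.014}
    - {"dx": 0,"dy": 0,"dz": 0,"yaw": 0,"hand": 0.014}
  squeeze: 80

```text
time_s: 15.9
tcp_pos: [509.0, -76.4, 5.9]
tool_rot: [-0.041, 0.999, -0.0, 0.0]
force: [0.6, 0.7, -1.5]
finger_gap: 20.5
```

```bash
python3 -c "
from h import *
tip()"
```

```text
t 15.9 tip in ctrl x 21.8 y 55.1 tcpz 5.9 Fx_c 0.67 Fy_c 0.68 Fz -1.53 yaw err 0.24 gap 20.5 M [-0.02  0.11  0.02]
```

Request:
jog_arm:
  steps:
    - {"dx": -0.002,"dy": 0,"dz": 0,"yaw": 0,"hand": 0.014}
    - {"dx": -0.002,"dy": 0,"dz": 0,"yaw": 0,"hand": 0.014}
    - {"dx": 0,"dy": 0,"dz": 0,"yaw": 0,"hand": 0.014}
  squeeze: 80

```text
time_s: 16.2
tcp_pos: [513.1, -76.1, 5.9]
tool_rot: [-0.041, 0.999, -0.0, 0.0]
force: [0.6, -0.1, -1.2]
finger_gap: 20.6
```

Request:
jog_arm:
  steps:
    - {"dx": -0.002,"dy": 0,"dz": 0,"yaw": 0,"hand": 0.014}
    - {"dx": -0.002,"dy": 0,"dz": 0,"yaw": 0,"hand": 0.014}
    - {"dx": 0,"dy": 0,"dz": 0,"yaw": 0,"hand": 0.014}
  squeeze: 80

```text
time_s: 16.5
tcp_pos: [517.1, -75.7, 5.9]
tool_rot: [-0.041, 0.999, -0.0, 0.0]
force: [0.1, 0.9, -2.1]
finger_gap: 20.9
```

```bash
python3 -c "
from h import *
tip()"
```

```text
t 16.5 tip in ctrl x 29.9 y 55.2 tcpz 5.9 Fx_c 0.22 Fy_c 0.92 Fz -2.07 yaw err 0.24 gap 20.9 M [-0.02  0.06 -0.08]
```

Request:
jog_arm:
  steps:
    - {"dx": -0.002,"dy": 0,"dz": 0,"yaw": 0,"hand": 0.014}
    - {"dx": -0.002,"dy": 0,"dz": 0,"yaw": 0,"hand": 0.014}
    - {"dx": 0,"dy": 0,"dz": 0,"yaw": 0,"hand": 0.014}
  squeeze: 80

```text
time_s: 16.8
tcp_pos: [521.1, -75.4, 5.9]
tool_rot: [-0.041, 0.999, -0.0, 0.0]
force: [-0.2, -0.1, -1.5]
finger_gap: 20.5
```

Request:
jog_arm:
  steps:
    - {"dx": -0.002,"dy": 0,"dz": 0,"yaw": 0,"hand": 0.014}
    - {"dx": -0.002,"dy": 0,"dz": 0,"yaw": 0,"hand": 0.014}
    - {"dx": 0,"dy": 0,"dz": 0,"yaw": 0,"hand": 0.014}
  squeeze: 80

```text
time_s: 17.1
tcp_pos: [525.0, -75.1, 5.9]
tool_rot: [-0.041, 0.999, -0.0, 0.0]
force: [-0.9, -0.1, -2.8]
finger_gap: 20.3
```

Request:
jog_arm:
  steps:
    - {"dx": -0.002,"dy": 0,"dz": 0,"yaw": 0,"hand": 0.014}
    - {"dx": -0.001,"dy": 0,"dz": 0,"yaw": 0,"hand": 0.014}
    - {"dx": 0,"dy": 0,"dz": 0,"yaw": 0,"hand": 0.014}
  squeeze: 80

```text
time_s: 17.4
tcp_pos: [527.9, -74.8, 5.9]
tool_rot: [-0.041, 0.999, -0.0, 0.0]
force: [0.3, 0.8, -3.0]
finger_gap: 20.4
```

```bash
python3 -c "
from h import *
tip()"
```

```text
t 17.4 tip in ctrl x 40.7 y 55.2 tcpz 5.9 Fx_c 0.33 Fy_c 0.78 Fz -3.01 yaw err 0.24 gap 20.4 M [0.   0.01 0.02]
```

No contact up to 40 mm, so the left one looks on. Continue to a light touch to confirm.

Request:
jog_arm:
  steps:
    - {"dx": -0.002,"dy": 0,"dz": 0,"yaw": 0,"hand": 0.014}
    - {"dx": -0.002,"dy": 0,"dz": 0,"yaw": 0,"hand": 0.014}
    - {"dx": 0,"dy": 0,"dz": 0,"yaw": 0,"hand": 0.014}
  squeeze: 80

```text
time_s: 17.7
tcp_pos: [532.0, -74.5, 5.9]
tool_rot: [-0.041, 0.999, -0.0, 0.0]
force: [0.6, 0.6, -2.5]
finger_gap: 20.7
```

Request:
jog_arm:
  steps:
    - {"dx": -0.002,"dy": 0,"dz": 0,"yaw": 0,"hand": 0.014}
    - {"dx": -0.001,"dy": 0,"dz": 0,"yaw": 0,"hand": 0.014}
    - {"dx": 0,"dy": 0,"dz": 0,"yaw": 0,"hand": 0.014}
  squeeze: 80

```text
time_s: 18.0
tcp_pos: [534.9, -74.3, 5.9]
tool_rot: [-0.041, 0.999, 0.0, 0.0]
force: [-0.1, 0.9, -2.5]
finger_gap: 20.9
```

```bash
python3 -c "
from h import *
tip()"
```

```text
t 18.0 tip in ctrl x 47.7 y 55.3 tcpz 5.9 Fx_c -0.05 Fy_c 0.86 Fz -2.52 yaw err 0.25 gap 20.9 M [-0.03  0.02 -0.03]
```

Request:
jog_arm:
  steps:
    - {"dx": -0.002,"dy": 0,"dz": 0,"yaw": 0,"hand": 0.014}
    - {"dx": -0.001,"dy": 0,"dz": 0,"yaw": 0,"hand": 0.014}
    - {"dx": 0,"dy": 0,"dz": 0,"yaw": 0,"hand": 0.014}
  squeeze: 80

```text
time_s: 18.3
tcp_pos: [537.9, -74.0, 5.9]
tool_rot: [-0.041, 0.999, -0.0, 0.0]
force: [-0.6, 0.0, -1.7]
finger_gap: 20.4
```

Request:
jog_arm:
  steps:
    - {"dx": -0.002,"dy": 0,"dz": 0,"yaw": 0,"hand": 0.014}
    - {"dx": -0.001,"dy": 0,"dz": 0,"yaw": 0,"hand": 0.014}
    - {"dx": 0,"dy": 0,"dz": 0,"yaw": 0,"hand": 0.014}
  squeeze: 80

```text
time_s: 18.6
tcp_pos: [540.9, -73.8, 5.9]
tool_rot: [-0.04, 0.999, -0.0, 0.0]
force: [-0.3, -0.1, -2.1]
finger_gap: 20.5
```

```bash
python3 -c "
from h import *
tip()"
```

```text
t 18.6 tip in ctrl x 53.7 y 55.3 tcpz 5.9 Fx_c -0.28 Fy_c -0.11 Fz -2.13 yaw err 0.24 gap 20.5 M [-0.02 -0.02  0.06]
```

Request:
jog_arm:
  steps:
    - {"dx": -0.002,"dy": 0,"dz": 0,"yaw": 0,"hand": 0.014}
    - {"dx": -0.001,"dy": 0,"dz": 0,"yaw": 0,"hand": 0.014}
    - {"dx": 0,"dy": 0,"dz": 0,"yaw": 0,"hand": 0.014}
  squeeze: 80

```text
time_s: 18.9
tcp_pos: [543.3, -73.5, 5.7]
tool_rot: [-0.04, 0.999, 0.0, -0.0]
force: [-2.5, -0.5, -2.0]
finger_gap: 20.5
```

Request:
jog_arm:
  steps:
    - {"dx": -0.002,"dy": 0,"dz": 0,"yaw": 0,"hand": 0.014}
    - {"dx": 0,"dy": 0,"dz": 0,"yaw": 0,"hand": 0.014}
  squeeze: 80

```text
time_s: 19.1
tcp_pos: [545.4, -73.3, 5.7]
tool_rot: [-0.04, 0.999, 0.0, -0.0]
force: [-3.7, -0.2, -1.6]
finger_gap: 21.0
```

```bash
python3 -c "
from h import *
tip()"
```

```text
t 19.1 tip in ctrl x 58.3 y 55.4 tcpz 5.7 Fx_c -3.71 Fy_c 0.13 Fz -1.58 yaw err 0.24 gap 21.0 M [-0.04  0.77 -0.02]
```

Light contact at about 55 mm behind the face and 3.7 N, so the left toggle is on. Withdraw and go over to the right one.

Request:
jog_arm:
  steps:
    - {"dx": 0.01,"dy": 0,"dz": 0,"yaw": 0,"hand": 0.014}
    - {"dx": 0.02,"dy": 0,"dz": 0,"yaw": 0,"hand": 0.014}
    - {"dx": 0.02,"dy": 0,"dz": 0,"yaw": 0,"hand": 0.014}
    - {"dx": 0.02,"dy": 0,"dz": 0,"yaw": 0,"hand": 0.014}
    - {"dx": 0.015,"dy": 0,"dz": 0,"yaw": 0,"hand": 0.014}
    - {"dx": 0,"dy": 0,"dz": 0,"yaw": 0,"hand": 0.014}
  squeeze: 80

```text
time_s: 19.7
tcp_pos: [459.1, -80.1, 6.1]
tool_rot: [-0.04, 0.999, 0.0, -0.0]
force: [-0.2, 0.7, -0.9]
finger_gap: 20.9
```

Request:
jog_arm:
  steps:
    - {"dx": 0,"dy": -0.01,"dz": 0,"yaw": 0,"hand": 0.014}
    - {"dx": 0,"dy": -0.025,"dz": 0,"yaw": 0,"hand": 0.014}
    - {"dx": 0,"dy": -0.025,"dz": 0,"yaw": 0,"hand": 0.014}
    - {"dx": 0,"dy": -0.025,"dz": 0,"yaw": 0,"hand": 0.014}
    - {"dx": 0,"dy": -0.015,"dz": 0,"yaw": 0,"hand": 0.014}
    - {"dx": 0,"dy": -0.01,"dz": 0,"yaw": 0,"hand": 0.014}
    - {"dx": 0,"dy": 0,"dz": 0,"yaw": 0,"hand": 0.014}
    - {"dx": 0,"dy": 0,"dz": 0,"yaw": 0,"hand": 0.014}
  squeeze: 80

```text
time_s: 20.5
tcp_pos: [469.7, -189.4, 5.7]
tool_rot: [-0.04, 0.999, 0.0, -0.0]
force: [-0.6, -0.2, -1.1]
finger_gap: 20.8
```

```bash
python3 -c "
from h import *
tip()
im=get_image('top');P=camera_params('top');cv2.imwrite('pics/top17.png',cv2.resize(im[60:200,280:430],None,fx=4,fy=4,interpolation=cv2.INTER_CUBIC))
"
```

```text
t 20.5 tip in ctrl x -26.1 y -54.5 tcpz 5.7 Fx_c -0.64 Fy_c -0.18 Fz -1.11 yaw err 0.24 gap 20.8 M [ 0.03  0.04 -0.02]
```

View pics/top17.png

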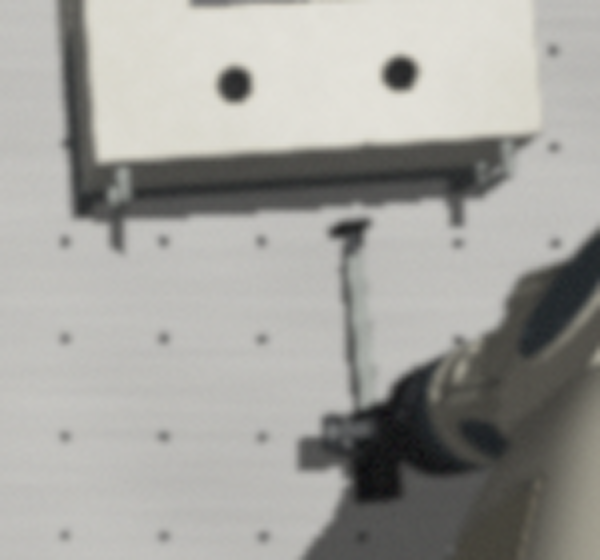

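Request:
jog_arm:
  steps:
    - {"dx": -0.01,"dy": 0,"dz": 0,"yaw": 0,"hand": 0.014}
    - {"dx": -0.012,"dy": 0,"dz": 0,"yaw": 0,"hand": 0.014}
    - {"dx": -0.01,"dy": 0,"dz": 0,"yaw": 0,"hand": 0.014}
    - {"dx": -0.006,"dy": 0,"dz": 0,"yaw": 0,"hand": 0.014}
    - {"dx": 0,"dy": 0,"dz": 0,"yaw": 0,"hand": 0.014}
    - {"dx": 0,"dy": 0,"dz": 0,"yaw": 0,"hand": 0.014}
  squeeze: 80

```text
time_s: 21.15
tcp_pos: [507.6, -186.6, 5.7]
tool_rot: [-0.041, 0.999, 0.0, -0.0]
force: [0.0, -0.1, -2.9]
finger_gap: 20.7
```

Request:
jog_arm:
  steps:
    - {"dx": -0.003,"dy": 0,"dz": 0,"yaw": 0,"hand": 0.014}
    - {"dx": -0.002,"dy": 0,"dz": 0,"yaw": 0,"hand": 0.014}
    - {"dx": 0,"dy": 0,"dz": 0,"yaw": 0,"hand": 0.014}
  squeeze: 80

```text
time_s: 21.45
tcp_pos: [512.9, -186.5, 6.0]
tool_rot: [-0.04, 0.999, -0.0, 0.0]
force: [-0.3, 0.2, -0.9]
finger_gap: 20.7
```

Request:
jog_arm:
  steps:
    - {"dx": -0.002,"dy": 0,"dz": 0,"yaw": 0,"hand": 0.014}
    - {"dx": -0.002,"dy": 0,"dz": 0,"yaw": 0,"hand": 0.014}
    - {"dx": 0,"dy": 0,"dz": 0,"yaw": 0,"hand": 0.014}
  squeeze: 80

```text
time_s: 21.75
tcp_pos: [517.0, -186.2, 5.9]
tool_rot: [-0.04, 0.999, -0.0, 0.0]
force: [-0.2, 0.4, -1.5]
finger_gap: 20.9
```

```bash
python3 -c "
from h import *
tip()"
```

```text
t 21.75 tip in ctrl x 21.3 y -55.0 tcpz 5.9 Fx_c -0.12 Fy_c 0.40 Fz -1.51 yaw err 0.24 gap 20.9 M [0.04 0.02 0.03]
```

Request:
jog_arm:
  steps:
    - {"dx": -0.002,"dy": 0,"dz": 0,"yaw": 0,"hand": 0.014}
    - {"dx": -0.002,"dy": 0,"dz": 0,"yaw": 0,"hand": 0.014}
    - {"dx": 0,"dy": 0,"dz": 0,"yaw": 0,"hand": 0.014}
  squeeze: 80

```text
time_s: 22.05
tcp_pos: [521.0, -185.8, 5.9]
tool_rot: [-0.041, 0.999, -0.0, 0.0]
force: [-0.9, -0.2, -1.7]
finger_gap: 20.6
```

Request:
jog_arm:
  steps:
    - {"dx": -0.002,"dy": 0,"dz": 0,"yaw": 0,"hand": 0.014}
    - {"dx": -0.002,"dy": 0,"dz": 0,"yaw": 0,"hand": 0.014}
    - {"dx": 0,"dy": 0,"dz": 0,"yaw": 0,"hand": 0.014}
  squeeze: 80

```text
time_s: 22.35
tcp_pos: [524.3, -185.4, 5.7]
tool_rot: [-0.04, 0.999, 0.0, -0.0]
force: [-3.0, -0.2, -0.8]
finger_gap: 20.4
```

Request:
jog_arm:
  steps:
    - {"dx": -0.002,"dy": 0,"dz": 0,"yaw": 0,"hand": 0.014}
    - {"dx": -0.001,"dy": 0,"dz": 0,"yaw": 0,"hand": 0.014}
    - {"dx": 0,"dy": 0,"dz": 0,"yaw": 0,"hand": 0.014}
  squeeze: 80

```text
time_s: 22.65
tcp_pos: [527.3, -185.1, 5.8]
tool_rot: [-0.04, 0.999, 0.0, -0.0]
force: [-6.7, -0.0, -1.6]
finger_gap: 20.2
```

```bash
python3 -c "
from h import *
tip()"
```

```text
t 22.65 tip in ctrl x 31.7 y -54.7 tcpz 5.8 Fx_c -6.70 Fy_c 0.49 Fz -1.60 yaw err 0.24 gap 20.2 M [-0.07  0.96  0.  ]
```

Contact at about 26 mm, so the right one is off. Push it in until the stop is felt.

Request:
jog_arm:
  steps:
    - {"dx": -0.004,"dy": 0,"dz": 0,"yaw": 0,"hand": 0.014}
    - {"dx": -0.004,"dy": 0,"dz": 0,"yaw": 0,"hand": 0.014}
    - {"dx": -0.004,"dy": 0,"dz": 0,"yaw": 0,"hand": 0.014}
    - {"dx": 0,"dy": 0,"dz": 0,"yaw": 0,"hand": 0.014}
  squeeze: 100

```text
time_s: 23.05
tcp_pos: [538.2, -184.0, 5.0]
tool_rot: [-0.04, 0.999, 0.0, -0.002]
force: [-7.5, -2.3, -4.5]
finger_gap: 20.2
```

Request:
jog_arm:
  steps:
    - {"dx": -0.004,"dy": 0,"dz": 0,"yaw": 0,"hand": 0.014}
    - {"dx": -0.004,"dy": 0,"dz": 0,"yaw": 0,"hand": 0.014}
    - {"dx": 0,"dy": 0,"dz": 0,"yaw": 0,"hand": 0.014}
  squeeze: 100

```text
time_s: 23.35
tcp_pos: [545.9, -183.3, 4.8]
tool_rot: [-0.04, 0.999, 0.0, -0.002]
force: [-8.4, -0.2, -6.3]
finger_gap: 19.7
```

Request:
jog_arm:
  steps:
    - {"dx": -0.003,"dy": 0,"dz": 0,"yaw": 0,"hand": 0.014}
    - {"dx": -0.003,"dy": 0,"dz": 0,"yaw": 0,"hand": 0.014}
    - {"dx": 0,"dy": 0,"dz": 0,"yaw": 0,"hand": 0.014}
  squeeze: 100

```text
time_s: 23.65
tcp_pos: [551.2, -182.8, 4.6]
tool_rot: [-0.04, 0.999, 0.0, -0.003]
force: [-10.1, -1.0, -5.6]
finger_gap: 20.0
```

```bash
python3 -c "
from h import *
tip()"
```

```text
t 23.65 tip in ctrl x 55.7 y -54.3 tcpz 4.6 Fx_c -10.17 Fy_c -0.25 Fz -5.61 yaw err 0.21 gap 20.0 M [-0.39  2.44 -0.17]
```

Request:
jog_arm:
  steps:
    - {"dx": -0.003,"dy": 0,"dz": -0.001,"yaw": 0,"hand": 0.014}
    - {"dx": -0.002,"dy": 0,"dz": 0,"yaw": 0,"hand": 0.014}
    - {"dx": 0,"dy": 0,"dz": 0,"yaw": 0,"hand": 0.014}
  squeeze: 100

```text
time_s: 23.95
tcp_pos: [555.8, -182.4, 5.3]
tool_rot: [-0.04, 0.999, 0.0, -0.003]
force: [-9.5, -2.1, -6.4]
finger_gap: 20.1
```

Request:
jog_arm:
  steps:
    - {"dx": -0.002,"dy": 0,"dz": 0,"yaw": 0,"hand": 0.014}
    - {"dx": -0.002,"dy": 0,"dz": 0,"yaw": 0,"hand": 0.014}
    - {"dx": 0,"dy": 0,"dz": 0,"yaw": 0,"hand": 0.014}
  squeeze: 100

```text
time_s: 24.25
tcp_pos: [560.0, -182.1, 5.4]
tool_rot: [-0.04, 0.999, 0.0, -0.003]
force: [-10.1, -1.1, -5.1]
finger_gap: 20.0
```

```bash
python3 -c "
from h import *
tip()"
```

```text
t 24.25 tip in ctrl x 64.5 y -54.3 tcpz 5.4 Fx_c -10.18 Fy_c -0.30 Fz -5.09 yaw err 0.20 gap 20.0 M [-0.41  2.48 -0.16]
```

Request:
jog_arm:
  steps:
    - {"dx": -0.002,"dy": 0,"dz": 0,"yaw": 0,"hand": 0.014}
    - {"dx": 0,"dy": 0,"dz": 0,"yaw": 0,"hand": 0.014}
  squeeze: 100

```text
time_s: 24.45
tcp_pos: [562.1, -182.0, 5.6]
tool_rot: [-0.04, 0.999, 0.0, -0.003]
force: [-9.2, -1.1, -5.0]
finger_gap: 19.9
```

Request:
jog_arm:
  steps:
    - {"dx": -0.002,"dy": 0,"dz": 0,"yaw": 0,"hand": 0.014}
    - {"dx": 0,"dy": 0,"dz": 0,"yaw": 0,"hand": 0.014}
  squeeze: 100

```text
time_s: 24.65
tcp_pos: [563.0, -181.8, 5.4]
tool_rot: [-0.04, 0.999, 0.0, -0.004]
force: [-14.0, -2.5, -3.0]
finger_gap: 20.2
```

```bash
python3 -c "
from h import *
tip()"
```

```text
t 24.65 tip in ctrl x 67.5 y -54.2 tcpz 5.4 Fx_c -14.13 Fy_c -1.44 Fz -2.96 yaw err 0.18 gap 20.2 M [-0.51  3.12 -0.18]
```

Now the rise at the stop begins. Press a bit more.

Request:
jog_arm:
  steps:
    - {"dx": -0.002,"dy": 0,"dz": 0,"yaw": 0,"hand": 0.014}
    - {"dx": 0,"dy": 0,"dz": 0,"yaw": 0,"hand": 0.014}
  squeeze: 100

```text
time_s: 24.85
tcp_pos: [563.2, -181.5, 5.1]
tool_rot: [-0.04, 0.999, 0.001, -0.005]
force: [-22.3, -3.2, -0.6]
finger_gap: 20.7
```

```bash
python3 -c "
from h import *
tip()"
```

```text
t 24.85 tip in ctrl x 67.7 y -54.1 tcpz 5.1 Fx_c -22.45 Fy_c -1.52 Fz -0.55 yaw err 0.15 gap 20.7 M [-0.66  4.31 -0.18]
```

Request:
jog_arm:
  steps:
    - {"dx": -0.001,"dy": 0,"dz": 0,"yaw": 0,"hand": 0.014}
    - {"dx": 0,"dy": 0,"dz": 0,"yaw": 0,"hand": 0.014}
    - {"dx": 0,"dy": 0,"dz": 0,"yaw": 0,"hand": 0.014}
  squeeze: 100

```text
time_s: 25.15
tcp_pos: [563.3, -181.4, 5.0]
tool_rot: [-0.04, 0.999, 0.001, -0.006]
force: [-25.5, -3.4, 0.4]
finger_gap: 20.3
```

Request:
jog_arm:
  steps:
    - {"dx": 0.006,"dy": 0,"dz": 0,"yaw": 0,"hand": 0.014}
    - {"dx": 0.015,"dy": 0,"dz": 0,"yaw": 0,"hand": 0.014}
    - {"dx": 0.015,"dy": 0,"dz": 0,"yaw": 0,"hand": 0.014}
    - {"dx": 0.01,"dy": 0,"dz": 0,"yaw": 0,"hand": 0.014}
    - {"dx": 0,"dy": 0,"dz": 0,"yaw": 0,"hand": 0.014}
  squeeze: 100

```text
time_s: 25.65
tcp_pos: [523.2, -185.6, 7.2]
tool_rot: [-0.04, 0.999, -0.0, 0.0]
force: [0.3, -0.0, -2.7]
finger_gap: 19.9
```

```bash
python3 -c "
from h import *
tip()"
```

```text
t 25.65 tip in ctrl x 27.6 y -54.9 tcpz 7.2 Fx_c 0.32 Fy_c -0.06 Fz -2.72 yaw err 0.21 gap 19.9 M [ 0.01  0.07 -0.03]
```

Time allows a light re-touch to confirm it stayed back.

Request:
jog_arm:
  steps:
    - {"dx": -0.006,"dy": 0,"dz": 0.001,"yaw": 0,"hand": 0.014}
    - {"dx": -0.006,"dy": 0,"dz": 0,"yaw": 0,"hand": 0.014}
    - {"dx": -0.005,"dy": 0,"dz": 0,"yaw": 0,"hand": 0.014}
    - {"dx": 0,"dy": 0,"dz": 0,"yaw": 0,"hand": 0.014}
    - {"dx": 0,"dy": 0,"dz": 0,"yaw": 0,"hand": 0.014}
  squeeze: 100

```text
time_s: 26.15
tcp_pos: [540.8, -184.0, 5.6]
tool_rot: [-0.041, 0.999, 0.0, -0.0]
force: [-0.4, 0.0, -1.4]
finger_gap: 20.1
```

Request:
jog_arm:
  steps:
    - {"dx": -0.003,"dy": 0,"dz": 0,"yaw": 0,"hand": 0.014}
    - {"dx": -0.002,"dy": 0,"dz": 0,"yaw": 0,"hand": 0.014}
    - {"dx": 0,"dy": 0,"dz": 0,"yaw": 0,"hand": 0.014}
  squeeze: 100

```text
time_s: 26.45
tcp_pos: [545.9, -183.8, 5.9]
tool_rot: [-0.041, 0.999, -0.0, 0.0]
force: [-0.0, 0.2, -2.4]
finger_gap: 20.3
```

Request:
jog_arm:
  steps:
    - {"dx": -0.003,"dy": 0,"dz": 0,"yaw": 0,"hand": 0.014}
    - {"dx": -0.002,"dy": 0,"dz": 0,"yaw": 0,"hand": 0.014}
    - {"dx": 0,"dy": 0,"dz": 0,"yaw": 0,"hand": 0.014}
  squeeze: 100

```text
time_s: 26.75
tcp_pos: [550.5, -183.3, 5.8]
tool_rot: [-0.04, 0.999, 0.0, -0.0]
force: [-2.4, -0.6, -1.5]
finger_gap: 20.4
```

```bash
python3 -c "
from h import *
tip()"
```

```text
t 26.75 tip in ctrl x 54.9 y -54.7 tcpz 5.8 Fx_c -2.45 Fy_c -0.43 Fz -1.50 yaw err 0.24 gap 20.4 M [-0.05  0.35 -0.03]
```

It now touches at about 53 mm, so it's on. Withdraw and set the bar down.

Request:
jog_arm:
  steps:
    - {"dx": 0.008,"dy": 0,"dz": 0,"yaw": 0,"hand": 0.014}
    - {"dx": 0.02,"dy": 0,"dz": 0,"yaw": 0,"hand": 0.014}
    - {"dx": 0.025,"dy": 0,"dz": 0,"yaw": 0,"hand": 0.014}
    - {"dx": 0.025,"dy": 0,"dz": 0,"yaw": 0,"hand": 0.014}
    - {"dx": 0.02,"dy": 0,"dz": 0,"yaw": 0,"hand": 0.014}
    - {"dx": 0.012,"dy": 0,"dz": 0,"yaw": 0,"hand": 0.014}
    - {"dx": 0,"dy": 0,"dz": 0,"yaw": 0,"hand": 0.014}
    - {"dx": 0,"dy": 0,"dz": 0,"yaw": 0,"hand": 0.014}
  squeeze: 80

```text
time_s: 27.55
tcp_pos: [441.6, -192.6, 6.3]
tool_rot: [-0.04, 0.999, -0.0, 0.001]
force: [0.2, -0.6, -2.0]
finger_gap: 20.4
```

Request:
jog_arm:
  steps:
    - {"dx": 0,"dy": 0,"dz": 0.002,"yaw": 0,"hand": 0.014}
    - {"dx": 0,"dy": 0,"dz": 0.0015,"yaw": 0,"hand": 0.014}
    - {"dx": 0,"dy": 0,"dz": 0,"yaw": 0,"hand": 0.014}
    - {"dx": 0,"dy": 0,"dz": 0,"yaw": 0,"hand": 0.014}
  squeeze: 80

```text
time_s: 27.95
tcp_pos: [441.1, -192.1, 2.1]
tool_rot: [-0.041, 0.999, 0.0, -0.0]
force: [0.5, 0.6, -1.3]
finger_gap: 20.2
```

```bash
python3 -c "
from h import *
tip()
im=get_image('scene');cv2.imwrite('pics/scene18.png',cv2.resize(im[170:330,60:270],None,fx=3.7,fy=3.7,interpolation=cv2.INTER_CUBIC))
tip()"
```

```text
t 27.95 tip in ctrl x -54.8 y -55.0 tcpz 2.1 Fx_c 0.53 Fy_c 0.55 Fz -1.35 yaw err 0.26 gap 20.2 M [ 0.05  0.02 -0.04]
t 28.0 tip in ctrl x -54.8 y -55.0 tcpz 2.2 Fx_c 0.34 Fy_c 0.13 Fz -2.23 yaw err 0.26 gap 20.2 M [ 0.03 -0.   -0.04]
```

View pics/scene18.png

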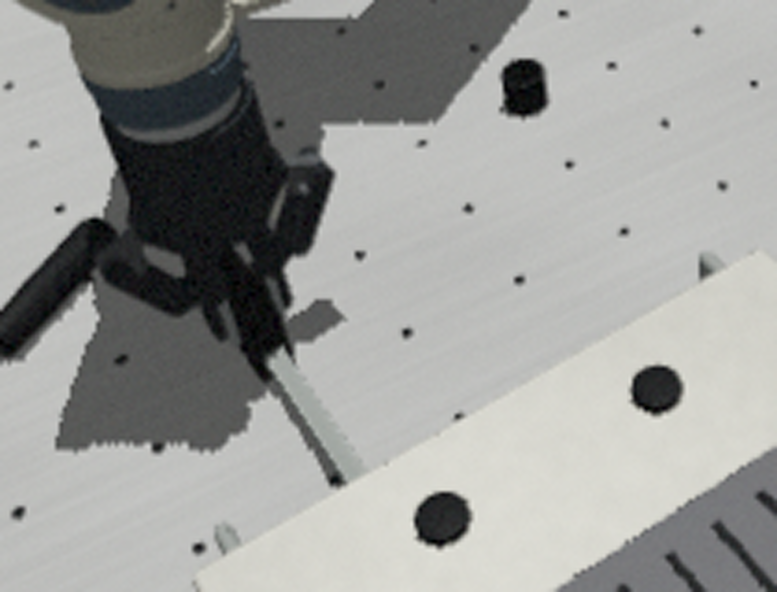

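Request:
jog_arm:
  steps:
    - {"dx": 0,"dy": 0,"dz": 0.0008,"yaw": 0,"hand": 0.014}
    - {"dx": 0,"dy": 0,"dz": 0,"yaw": 0,"hand": 0.014}
    - {"dx": 0,"dy": 0,"dz": 0,"yaw": 0,"hand": 0.014}
  squeeze: 60

```text
time_s: 28.3
tcp_pos: [441.0, -192.2, 1.6]
tool_rot: [-0.04, 0.999, 0.0, 0.0]
force: [-0.6, 0.0, -1.2]
finger_gap: 19.8
```

```bash
python3 -c "
from h import *
tip()
print(back(camera_params('top'),[[390,229],[418,206]],20).round())"
```

```text
t 28.3 tip in ctrl x -55.0 y -55.1 tcpz 1.6 Fx_c -0.64 Fy_c 0.08 Fz -1.20 yaw err 0.24 gap 19.8 M [ 0.01 -0.   -0.02]
[[ 295. -241.   20.]
 [ 364. -325.   20.]]
```

Request:
jog_arm:
  steps:
    - {"dx": 0,"dy": 0,"dz": 0.0007,"yaw": 0,"hand": 0.014}
    - {"dx": 0,"dy": 0,"dz": 0,"yaw": 0,"hand": 0.014}
    - {"dx": 0,"dy": 0,"dz": 0,"yaw": 0,"hand": 0.014}
  squeeze: 40

```text
time_s: 28.6
tcp_pos: [440.9, -192.3, 1.5]
tool_rot: [-0.04, 0.999, -0.0, 0.0]
force: [-2.4, 1.7, 6.9]
finger_gap: 20.4
```

```bash
python3 -c "
from h import *
tip()"
```

```text
t 28.6 tip in ctrl x -55.0 y -55.2 tcpz 1.5 Fx_c -2.30 Fy_c 1.86 Fz 6.93 yaw err 0.24 gap 20.4 M [0.31 0.49 0.03]
```

Touching down (Fz +7). Release slowly and rise.

Request:
jog_arm:
  steps:
    - {"dx": 0,"dy": 0,"dz": 0,"yaw": 0,"hand": 0.024}
    - {"dx": 0,"dy": 0,"dz": 0,"yaw": 0,"hand": 0.03}
    - {"dx": 0,"dy": 0,"dz": 0,"yaw": 0,"hand": 0.045}
    - {"dx": 0,"dy": 0,"dz": 0,"yaw": 0,"hand": 0.045}
    - {"dx": 0,"dy": 0,"dz": -0.01,"yaw": 0,"hand": 0.045}
    - {"dx": 0,"dy": 0,"dz": -0.03,"yaw": 0,"hand": 0.045}
    - {"dx": 0,"dy": 0,"dz": -0.04,"yaw": 0,"hand": 0.045}
    - {"dx": 0,"dy": 0,"dz": -0.04,"yaw": 0,"hand": 0.045}
  squeeze: 20

```text
time_s: 29.4
tcp_pos: [440.5, -192.0, 122.8]
tool_rot: [-0.04, 0.999, 0.0, -0.0]
force: [0.2, -1.5, -0.0]
finger_gap: 45.1
```

Request:
jog_arm:
  steps:
    - {"dx": 0.02,"dy": 0.02,"dz": -0.04,"yaw": 0,"hand": 0.045}
    - {"dx": 0.03,"dy": 0.03,"dz": -0.02,"yaw": 0,"hand": 0.045}
    - {"dx": 0,"dy": 0.04,"dz": 0,"yaw": 0,"hand": 0.045}
    - {"dx": 0,"dy": 0.04,"dz": 0,"yaw": 0,"hand": 0.045}
    - {"dx": 0,"dy": 0.03,"dz": 0,"yaw": 0,"hand": 0.045}
    - {"dx": 0,"dy": 0,"dz": 0,"yaw": 0,"hand": 0.045}
  squeeze: 20

```text
time_s: 30.0
tcp_pos: [377.3, -34.2, 181.9]
tool_rot: [-0.042, 0.999, 0.0, 0.001]
force: [0.4, 0.2, -0.7]
finger_gap: 45.2
```

```bash
python3 -c "
from h import *
plan(440,-190,150)
im=get_image('scene');cv2.imwrite('pics/scene19.png',im)
im=get_image('top');cv2.imwrite('pics/top19.png',im)
"
```

```text
t 30.0 tcp [377.3 -34.2 181.9] x-axis deg -175.17 tilt 0.07 F [ 0.4  0.2 -0.7] gap 45.2 q [-0.31 -0.03 -0.38  1.22  0.   -0.4 ]
local shift mm [ -49.4 -160.6   31.9]
```

View pics/scene19.png

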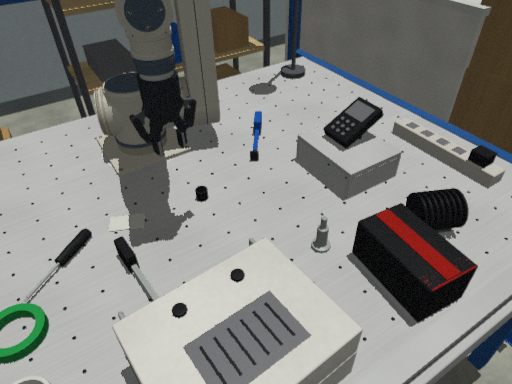

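View pics/top19.png

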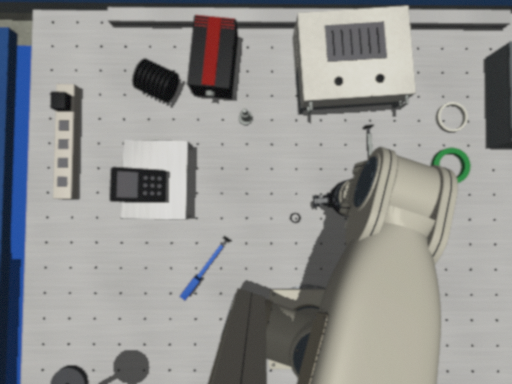

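The bar stands upright on its handle, scene (125–155,240–298), with the tip at top (368,127), about 55 mm clear of the controller. Nothing else has moved, so I'll hand the job in.

```bash
python3 -c "
from station import finish_job
print(finish_job())"
```

```text
the job is handed in; nothing more can be done
None
```

The right toggle was the tripped one, and it is now pushed back to its stop. The bar is back on the table, and I handed the job in at about 30 s.

- **Drawing out:** I pulled the feeler out from under the riser by its blade, let go, and took it again by the handle.
- **Left toggle (already on):** the pad first met it about 55 mm behind the front face. I touched it with at most 3.7 N.
- **Right toggle (off):** the pad first met it about 26 mm behind the face. I pushed it until the arm stopped moving and the force rose from about 10 N to 25.5 N. A light re-touch then met it at about 53 mm, so it stayed on.
- **Setting down:** I set the bar down on its handle and let go. Its tip is about 55 mm in front of the controller. The last pictures show it upright and everything else where it stood.

**What disagreed:**
- My first pinch closed on air above the blade. The fingertips stood roughly 17 mm behind the reported TCP, not the 11 mm ahead of it given by `tip_extent`. I corrected this with small guarded steps down and by checking the pictures.
- The gripper opening read about 1.5–2 mm below the real width of what it held.

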